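# Peg the stop sled at its hidden locating hole

### The job

Take the locating pin out of its wooden block, put it down through the bush of the sled on the stop rail, and, leading the sled along only by the pin with the tip sliding lightly on the steel strip, feel for the blind hole under the sled until the pin drops in. Leave the pin fully home, its flange down on the bush, and let go; be gentle and, while it slides and searches, keep the pin's force on rail and sled under 25 N, keep the gripper off the sled, and leave the wooden block, the upright aluminium profile, the screwdriver and the spanner where they are.

Things in the scene. Friction and masses are not known exactly. Their poses are not given: they have to be found in the camera images.
- rail: Stop rail: a fixed aluminium bed 300 mm long (312 with its dark end plates), 70 mm wide (92 over the feet), 30 mm high, with a flat steel strip 30 mm wide let in along its middle. Origin: centre of its underside, on the table. Its y axis runs along the rail, the way the sled slides; x across; z up.
- strip_top (a point): Middle of the rail, on the steel strip's top, 30 mm above the rail's underside; axes as the rail's. The strip has one unmarked vertical blind hole, 12 mm wide, 20 mm deep, on the rail's middle line (x = 0), somewhere between y = -15 and +40 mm from this point, different every time and hidden under the sled.
- sled (a joint): How far the sled stands along the rail (m): 0 with its bush over strip_top, growing to the rail's +y. It starts at -0.040 to -0.032, so the hole is 17 to 80 mm further on towards +y; stops at -0.042 and +0.055; about 2 N of friction. The sled: an aluminium plate 74 x 170 x 14 mm, 0.5 mm above the rail, with a stop face 34 mm high across its +y end, 73 to 85 mm from the bush.
- bush_mouth (a point): Centre of the top of the guide bush in the middle of the sled: a dark steel block 34 x 34 mm, 6 mm high, on the sled's plate, with a 12 mm vertical hole right through it and the plate (20 mm in all). The mouth is 50.5 mm above the rail's underside, over the rail's middle line. Axes as the rail's.
- pin_handle (a point): Middle of the handle of the loose locating pin, which stands upright: steel shank 10 mm in diameter and 38 mm long, its tip bevelled 1.5 mm; above it a steel flange 26 mm in diameter, 4 mm thick; above that a black round handle 20 mm in diameter, 44 mm high. 0.06 to 0.12 kg. This point is 64 mm above the tip, 26 mm above the flange's underside; z is the pin's axis, tip to handle.
- pin_tip (a point): The pin's tip, the end of its shank. With the tip on the steel strip the flange is 17.5 mm above the bush; with the pin home the flange rests on the bush and the tip is 17.5 mm below the strip's top.
- holder: The wooden block, fixed, 56 x 56 mm and 46 mm high, with a 12.5 mm hole 42 mm deep in its middle in which the pin stands at the start, its flange resting on the block. Origin: centre of its underside. It stands to the left or the right of the rail.
- profile: A loose piece of aluminium profile standing upright, 40 x 40 mm and 100 mm high, on the side of the rail opposite the wooden block. Origin: centre of its underside. To be left alone.
- driver: A loose screwdriver lying beside the rail. To be left alone.
- spanner: A loose spanner lying beside the rail. To be left alone.
Not all that is in view belongs to the job. There is more than one size of the part that bears pin_handle; the job needs the larger.

How it is judged:
By the outcome, as a careful person would: the job done as asked, in the order asked, and still so for the second after the job is handed in, with the robot touching nothing.
It also fails if it takes over 70 s, if anything falls off the work surface, if the arm or the gripper's body presses on something with over 40 N, if the wrist force passes 120 N, or if a joint passes its speed limit or range.

### The arm

A 7-joint arm with a two-finger parallel gripper is mounted at the origin on the work surface. World frame = base frame: x ahead of the robot, y to its left, z up, the work surface at z = 0. Lengths are in m, angles in rad, forces in N, time in s.
With the tool pointing down it reaches from about 0.425 to 0.875 m from the base axis. Payload 4.7 kg.
Tool frame: the origin (TCP) lies at the very end of the fingers, on their centre line; the grasp point (between the pads) lies 19 mm behind it; z points along the fingers, x is the direction in which the jaws open and shut, and the axes are right-handed (so a half turn about z gives the same grasp; the last joint's range is limited). The gripper opens to 87 mm and grips with 3 to 60 N. Pads are 19 mm wide; open, the fingers measure 117 mm over their backs; the gripper's body (75 mm by 190 mm) begins 51 mm behind the grasp point.
Start: joints at [1.145, 0.321, -0.07, 1.45, 0.023, 1.371, -0.057], TCP at [0.277, -0.588, 0.223] pointing down, gripper open.
Joint ranges: [-2.86, 2.86], [-0.3, 2.09], [-1.38, 1.24], [0.06, 2.45], [-1.56, 4.7], [0.09, 2.05], [-2.69, 2.69]. Speed limits (rad/s): [2.57, 2.57, 3.14, 3.14, 3.14, 3.14, 3.14].

### API

Orientations are given as a unit quaternion [w, x, y, z].
In Python, from workcell import monitor, cams, bot gives the robot as it stands.
- The arm moves only by the tool servo_tool, never from a script. Its argument "targets" is a list of rows, each an object of numbers: "rx", "ry", "rz": the turn, a rotation vector about the tool's x, y, z in degrees; "x", "y", "z": the shift along the tool's x, y, z in mm; "hand": the closure, from 0 (fully open) to 1 (shut). A call has 1 to 20 rows; each row shifts and turns the commanded pose from where the row before left it, along the tool's axes as they then stand; what a row does not reach is not made up. A row lasts 1/8 s, in which the tool goes at most 62.5 mm and 10.7 degrees, less where a joint would pass 70% of its speed; a pose out of reach is approached as far as the arm can. A call is refused whole if a number of a shift passes 62.5 or a number of a turn 10.7, either way. A call with a gripper value outside its range is refused whole. The fingers move at their own pace and stop on an object; "squeeze" is the grip in N (left out, the last holds). Time passes only in rows, so rows that do not move let the fingers close. It gives the time, the measured TCP pose, the force and the opening at its end, in the units of the state.
- monitor.read_state(): the state, without advancing time (a new reading comes with each control period).
- cams.capture(name): name is "scene" or "top"; returns a dict with "img" (420x560x3 uint8, blue, green, red), "depth" (420x560 float32, m along the optical axis (not along the pixel's ray), 0 where there is no reading), "fx", "fy", "cx", "cy" (pixels), "cam_to_world" (4x4, takes a point from camera to world coordinates). Camera axes: x right, y up, looking along -z (the intrinsics and any distortion apply to the point x, -y, -z); pixel columns grow to the right and rows downward; lengths in m; the calibration is good to about 2 mm. A picture is of the moment at which its call begins.
- bot.finish_job(): hands the job in, once; it reports no verdict.
The state is a dict: "time_s": time; "qpos": joint angles; "joint_vel": joint speeds; "tau": joint torques, N m; "tool_pos": TCP position; "tcp_rot": TCP orientation; "contact_force": force on the tool from outside, world axes, zero at the start; "moment": the same for the moment, N m; "opening": finger opening in m.
Only numpy, scipy, OpenCV 4.12 (cv2) and the standard library are available. Lean on these libraries where they do the work, as an engineer would, in place of code of your own. Each camera call takes 0.05 s, during which the arm holds its last target.

## Working session

There is one attempt and no reset: what is moved stays moved. The work goes in short steps, Python scripts to look and compute and a tool call to move; the robot and the scene stay as the last step left them, time stands still between calls to the robot, and variables do not carry over. Pictures are saved under pics/ and viewed, and the job is handed in when it is done.

Besides the shell and the picture viewer there is one more tool, called after "Call:" as name(argument=value, ...) on one line, values as JSON. servo_tool: Moves the arm, as the interface text tells. Its arguments: {"type":"object","properties":{"targets":{"type":"array","items":{"type":"object","properties":{"rx":{"type":"number"},"ry":{"type":"number"},"rz":{"type":"number"},"x":{"type":"number"},"y":{"type":"number"},"z":{"type":"number"},"hand":{"type":"number"}}}},"squeeze":{"type":"number"}},"required":["targets"]}

```bash
ls; mkdir -p pics; python3 - <<'E'
from workcell import monitor,cams,bot
import cv2,numpy as np
s=monitor.read_state(); print(s)
for n in("scene","top"):
    c=cams.capture(n); cv2.imwrite(f"pics/{n}0.png",c["img"]); np.savez(f"{n}0.npz",**c)
    print(n,c["fx"],c["fy"],c["cx"],c["cy"],np.round(c["cam_to_world"],4),[k for k in c])
E
```

```text
pics
{'time_s': 0.0, 'qpos': array([ 1.14511989,  0.32183542, -0.07011069,  1.45168289,  0.02256602,
        1.37080007, -0.05690025]), 'joint_vel': array([-0.00083079,  0.00041006,  0.00069583,  0.00141809,  0.00076047,
        0.00045597, -0.0010817 ]), 'tau': array([-1.85166323e-04, -4.91286385e+01, -4.03821990e-01, -3.12527955e+01,
       -6.38072868e-02,  4.36350110e-02,  1.73114868e-04]), 'tool_pos': array([ 0.27647052, -0.58765201,  0.22144968]), 'tcp_rot': array([-4.94938352e-04,  8.44328015e-01, -5.35825777e-01, -8.33526343e-04]), 'contact_force': array([0.46611282, 0.17194216, 0.30470765]), 'moment': array([-0.02060869, -0.01504586, -0.07130877]), 'opening': 0.0867761171576914}
scene 384.87939604149966 384.87939604149966 279.76289504034986 206.47980774895225 [[-0.8568 -0.3758  0.3531  0.8178]
 [ 0.5155 -0.6436  0.5658  0.4983]
 [ 0.0147  0.6668  0.7451  0.6943]
 [ 0.      0.      0.      1.    ]] ['img', 'depth', 'fx', 'fy', 'cx', 'cy', 'cam_to_world']
top 481.53225406514304 481.53225406514304 280.7728632717544 210.99612568866314 [[ 0.0255  0.9873 -0.157   0.3676]
 [-0.9995  0.028   0.0135  0.0449]
 [ 0.0177  0.1566  0.9875  1.1178]
 [ 0.      0.      0.      1.    ]] ['img', 'depth', 'fx', 'fy', 'cx', 'cy', 'cam_to_world']
```

View pics/scene0.png

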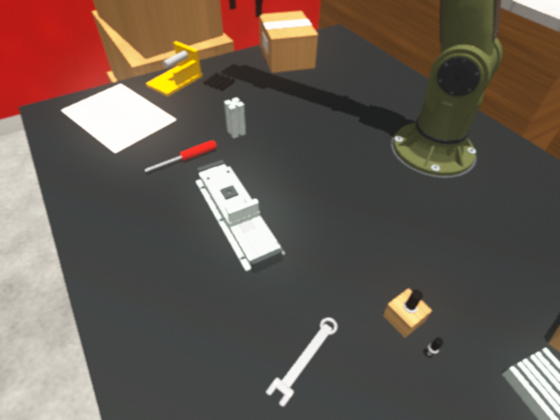

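View pics/top0.png

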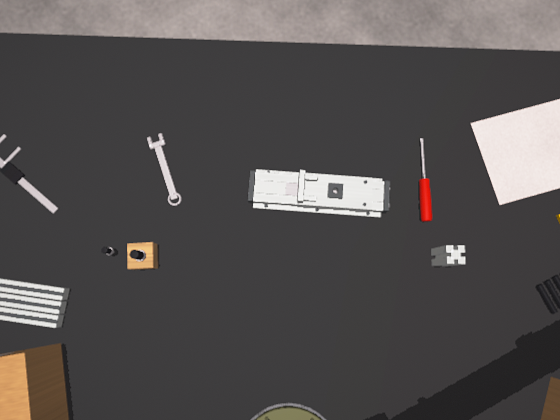

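The top view shows the rail at about (318,193), with the stop face at (302,186) left of the bush at (335,190). So the rail's +y points image-left, which is about world +y. There are two candidate pins: one in the wooden block at top (136,254) / scene (412,300), and a small one on the table at top (110,251) / scene (434,347). The one in the block fits the description. I'll enlarge both to confirm.

```bash
cat > h.py <<'E'
import numpy as np,cv2
def load(n): return dict(np.load(n))
def ray(c,u,v):
    d=np.array([(u-c["cx"])/c["fx"],-(v-c["cy"])/c["fy"],-1.]); T=c["cam_to_world"]
    return T[:3,3],T[:3,:3]@d
def atz(c,u,v,z):
    o,d=ray(c,u,v); return o+d*(z-o[2])/d[2]
def proj(c,p):
    T=c["cam_to_world"]; q=T[:3,:3].T@(np.asarray(p)-T[:3,3]); return np.array([c["cx"]+c["fx"]*q[0]/-q[2],c["cy"]-c["fy"]*q[1]/-q[2]])
def cloud(c):
    v,u=np.mgrid[:420,:560]; D=c["depth"]
    P=np.stack([(u-c["cx"])/c["fx"]*D,-(v-c["cy"])/c["fy"]*D,-D],-1)
    return P@c["cam_to_world"][:3,:3].T+c["cam_to_world"][:3,3]
E
python3 - <<'E'
from h import *
a=load("scene0.npz");b=load("top0.npz")
A=cv2.resize(a["img"][270:370,370:470],(390,390),interpolation=cv2.INTER_CUBIC)
B=cv2.resize(b["img"][225:285,90:170],(400,300),interpolation=cv2.INTER_CUBIC)
im=np.zeros((390,800,3),np.uint8);im[:,:390]=A;im[:300,395:795]=B
cv2.imwrite("pics/crop0.png",im)
R=cv2.resize(b["img"][160:225,240:400],(800,325),interpolation=cv2.INTER_CUBIC)
cv2.imwrite("pics/rail0.png",R)
for n,c in(("s",a),("t",b)):
    P=cloud(c)
    for uv in ([(412,294),(412,300),(434,343),(230,192),(408,318)] if n=="s" else [(136,254),(140,254),(150,262),(110,251),(335,190),(302,186),(450,255),(255,210),(380,212)]):
        print(n,uv,np.round(P[uv[1],uv[0]],4))
E
```

```text
s (412, 294) [0.4389 0.335  0.093 ]
s (412, 300) [0.4402 0.3407 0.0818]
s (434, 343) [0.4483 0.4125 0.0541]
s (230, 192) [ 0.5853 -0.0969  0.0398]
s (408, 318) [0.4499 0.3542 0.0458]
t (136, 254) [0.4297 0.3337 0.0958]
t (140, 254) [0.4309 0.3296 0.0802]
t (150, 262) [0.416  0.3161 0.0449]
t (110, 251) [0.4386 0.4095 0.034 ]
t (335, 190) [ 0.5929 -0.0937  0.0311]
t (302, 186) [ 0.5896 -0.0146  0.0804]
t (450, 255) [ 0.4456 -0.3334  0.0924]
t (255, 210) [0.5459 0.0902 0.0007]
t (380, 212) [ 0.5478 -0.202   0.011 ]
```

View pics/crop0.png

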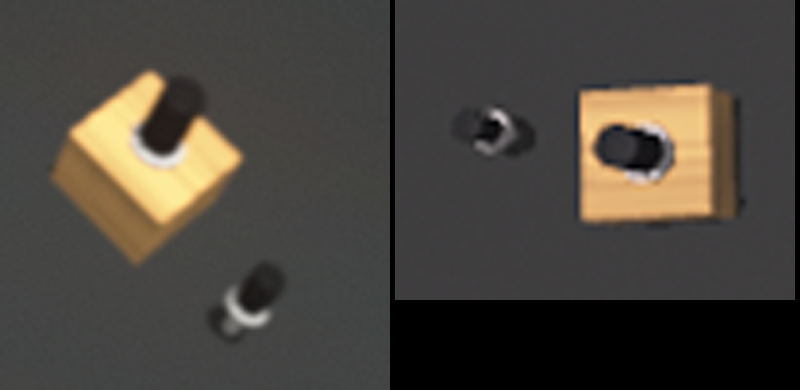

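View pics/rail0.png

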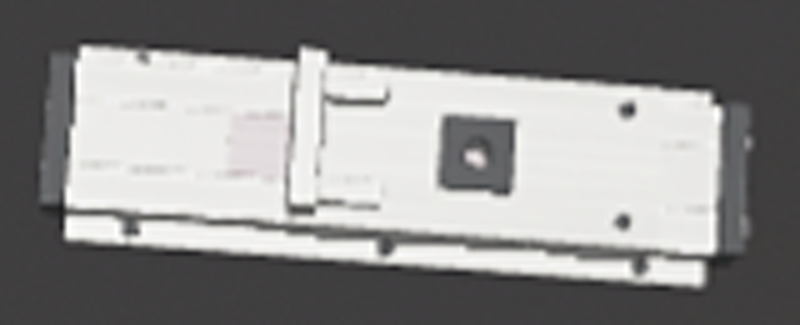

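The crop confirms it: the pin in the wooden block is clearly larger than the small one standing on the table, so it is the one to use. Next I'll fit the poses.

```bash
cat > fit.py <<'E'
from h import *
for n in("scene","top"):
    c=load(n+"0.npz"); P=cloud(c); g=cv2.cvtColor(c["img"],cv2.COLOR_BGR2GRAY).astype(int); sat=c["img"].max(2).astype(int)-c["img"].min(2)
    print("==",n)
    # table check
    near=lambda x,y,r:(np.hypot(P[...,0]-x,P[...,1]-y)<r)
    # bush block: dark pix, z 0.046..0.056 near
    m=near(.59,-.094,.035)&(g<130)&(P[...,2]>.02)
    m=m.astype(np.uint8); k,l,st,ce=cv2.connectedComponentsWithStats(m)
    i=1+np.argmax(st[1:,4]); mm=(l==i).astype(np.uint8)
    cn=max(cv2.findContours(mm,0,1)[0],key=len); r=cv2.minAreaRect(cn); print("bush rect px",np.round(r[0],2),r[1],r[2],"->",np.round(atz(c,*r[0],.0505),4), "median z",np.median(P[...,2][mm>0]))
    # sled plate points
    m=near(.59,-.06,.2)&(abs(P[...,2]-.0445)<.003)
    q=P[m]; r=cv2.minAreaRect((q[:,:2]*1000).astype(np.float32)); print("plate",m.sum(),np.round(r[0],1),np.round(r[1],1),round(r[2],2),"medz",np.median(q[:,2]))
    m=near(.59,-.06,.2)&(P[...,2]>.012)
    q=P[m]; r=cv2.minAreaRect((q[:,:2]*1000).astype(np.float32)); print("rail all",np.round(r[0],1),np.round(r[1],1),round(r[2],2))
    ev=np.linalg.eigh(np.cov(q[:,:2].T))[1][:,1]; print(" pca",ev, np.degrees(np.arctan2(ev[0],ev[1])))
    m=near(.59,-.06,.2)&(P[...,2]>.07); q=P[m]; print("stop",m.sum(),np.round(q.mean(0),4))
    # holder top
    m=near(.43,.33,.06)&(abs(P[...,2]-.046)<.004)&(sat>50); q=P[m]; r=cv2.minAreaRect((q[:,:2]*1000).astype(np.float32)); print("holder top",m.sum(),np.round(r[0],1),np.round(r[1],1),round(r[2],2),np.median(q[:,2]))
    # handle top
    m=near(.43,.33,.05)&(g<110)&(P[...,2]>.088); q=P[m]; uv=np.argwhere(m)[:,::-1]; print("handle top",m.sum(),np.round(q.mean(0),4),"px",uv.mean(0), np.percentile(q[:,2],[5,50,95]))
    m=near(.43,.33,.05)&(sat<45)&(g>130)&(P[...,2]>.04); q=P[m]; print("flange",m.sum(),np.round(q.mean(0),4), np.round(q.min(0),4),np.round(q.max(0),4))
    print("table z",np.median(P[...,2][near(.5,.15,.05)]))
E
python3 fit.py
```

```text
== scene
bush rect px [228.83 192.07] (10.027547836303711, 12.627283096313477) 68.19859313964844 -> [ 0.5916 -0.0883  0.0505] median z 0.04950146000990474
plate 1093 [590.4 -92.5] [172.8  75. ] 87.32 medz 0.0437291329361893
rail all [592.1 -56.4] [326.9  75.7] 87.32
 pca [0.03965827 0.9992133 ] 2.272847788428353
stop 205 [ 0.5955 -0.0113  0.0763]
holder top 655 [432.2 338.7] [58.1 56.5] 5.49 0.04502607086236077
handle top 96 [0.4332 0.3396 0.0925] px [416.19791667 294.73958333] [0.08913781 0.09269272 0.09479262]
flange 48 [0.4373 0.3434 0.0499] [0.424  0.3287 0.0469] [0.4441 0.3513 0.0564]
table z -0.0009353518697439167
== top
bush rect px [335.14 190.51] (14.304647445678711, 14.214112281799316) 5.194429397583008 -> [ 0.5877 -0.0915  0.0505] median z 0.049402687880718665
plate 1578 [ 589.2 -106.3] [200.3  74.8] 87.62 medz 0.043969570804717195
rail all [591.8 -56.6] [326.8  75.3] 87.19
 pca [0.04702254 0.99889383] 2.695186761057043
stop 172 [ 0.5936 -0.0118  0.0774]
holder top 476 [431.5 339.9] [55.8 57.4] 4.74 0.04546872196619389
handle top 59 [0.4305 0.3388 0.093 ] px [134.         253.62711864] [0.0896585  0.09284826 0.09618995]
flange 20 [0.4292 0.3369 0.0503] [0.4194 0.3296 0.043 ] [0.4418 0.3454 0.0691]
table z -0.0008032981521575167
```

Call:
servo_tool(targets=[{"rz": -10, "hand": 0}, {"rz": -10}, {"rz": -10}, {"rz": -10}, {"rz": -10}, {"rz": -10}, {"rz": -10}, {"rz": -10}, {"rz": -10}])

```text
invalid input
```

```bash
cat > go.py <<'E'
import sys,numpy as np
from workcell import monitor
from scipy.spatial.transform import Rotation as R
s=monitor.read_state(); q=s["tcp_rot"]; M=R.from_quat([q[1],q[2],q[3],q[0]]).as_matrix()
print("t",round(s["time_s"],2),"pos",np.round(s["tool_pos"],4),"xang",round(np.degrees(np.arctan2(M[1,0],M[0,0])),2),"zax",np.round(M[:,2],4),"F",np.round(s["contact_force"],2),"M",np.round(s["moment"],2),"open",round(s["opening"],4),"q",np.round(s["qpos"],2))
for a in sys.argv[1:]:
    d=np.array([float(v) for v in a.split(",")])-s["tool_pos"]
    print("tool shift mm to",a,":",np.round(M.T@d*1000,1))
if len(sys.argv)==1: pass
E
python3 go.py 0.6,-0.05,0.223
```

```text
t 0.1 pos [ 0.2764 -0.5877  0.2216] xang -64.8 zax [-9.0e-04  1.5e-03 -1.0e+00] F [ 0.13 -0.17  0.67] M [-0.03 -0.02 -0.02] open 0.0874 q [ 1.15  0.32 -0.07  1.45  0.02  1.37 -0.06]
tool shift mm to 0.6,-0.05,0.223 : [-348.8 -521.7   -0.9]
```

Call:
servo_tool(targets=[{"rx": 0, "ry": 0, "rz": -10, "x": 0, "y": 0, "z": 0, "hand": 0}])

```text
time_s: 0.22
tool_pos: [0.2766, -0.5878, 0.2218]
tcp_rot: [-0.0, 0.889, -0.458, -0.001]
contact_force: [-0.1, 0.9, 0.8]
opening: 0.0874
```

Call:
servo_tool(targets=[{"rx": 0, "ry": 0, "rz": -10, "x": 0, "y": 0, "z": 0, "hand": 0}, {"rx": 0, "ry": 0, "rz": -10, "x": 0, "y": 0, "z": 0, "hand": 0}, {"rx": 0, "ry": 0, "rz": -10, "x": 0, "y": 0, "z": 0, "hand": 0}, {"rx": 0, "ry": 0, "rz": -10, "x": 0, "y": 0, "z": 0, "hand": 0}, {"rx": 0, "ry": 0, "rz": -10, "x": 0, "y": 0, "z": 0, "hand": 0}, {"rx": 0, "ry": 0, "rz": -10, "x": 0, "y": 0, "z": 0, "hand": 0}, {"rx": 0, "ry": 0, "rz": -10, "x": 0, "y": 0, "z": 0, "hand": 0}, {"rx": 0, "ry": 0, "rz": -10, "x": 0, "y": 0, "z": 0, "hand": 0}])

```text
time_s: 1.23
tool_pos: [0.2765, -0.5879, 0.2219]
tcp_rot: [-0.001, 0.975, 0.221, -0.0]
contact_force: [-0.6, 0.3, 0.2]
opening: 0.0871
```

```bash
python3 go.py 0.6,-0.05,0.223
```

```text
t 1.23 pos [ 0.2765 -0.5879  0.2219] xang 25.53 zax [-5.e-04  1.e-03 -1.e+00] F [-0.63  0.32  0.18] M [ 0.01 -0.11  0.01] open 0.0871 q [ 1.31  0.33 -0.28  1.44  0.09  1.38  1.47]
tool shift mm to 0.6,-0.05,0.223 : [ 523.7 -346.    -0.7]
```

Call:
servo_tool(targets=[{"rx": 0, "ry": 0, "rz": 0, "x": 40, "y": -26.5, "z": 0, "hand": 0}, {"rx": 0, "ry": 0, "rz": 0, "x": 40, "y": -26.5, "z": 0, "hand": 0}, {"rx": 0, "ry": 0, "rz": 0, "x": 40, "y": -26.5, "z": 0, "hand": 0}, {"rx": 0, "ry": 0, "rz": 0, "x": 40, "y": -26.5, "z": 0, "hand": 0}, {"rx": 0, "ry": 0, "rz": 0, "x": 40, "y": -26.5, "z": 0, "hand": 0}, {"rx": 0, "ry": 0, "rz": 0, "x": 40, "y": -26.5, "z": 0, "hand": 0}, {"rx": 0, "ry": 0, "rz": 0, "x": 40, "y": -26.5, "z": 0, "hand": 0}, {"rx": 0, "ry": 0, "rz": 0, "x": 40, "y": -26.5, "z": 0, "hand": 0}, {"rx": 0, "ry": 0, "rz": 0, "x": 40, "y": -26.5, "z": 0, "hand": 0}, {"rx": 0, "ry": 0, "rz": 0, "x": 40, "y": -26.5, "z": 0, "hand": 0}, {"rx": 0, "ry": 0, "rz": 0, "x": 40, "y": -26.5, "z": 0, "hand": 0}, {"rx": 0, "ry": 0, "rz": 0, "x": 40, "y": -26.5, "z": 0, "hand": 0}, {"rx": 0, "ry": 0, "rz": 0, "x": 40, "y": -26.5, "z": 0, "hand": 0}, {"rx": 0, "ry": 0, "rz": -10, "x": 0, "y": 0, "z": 0, "hand": 0}, {"rx": 0, "ry": 0, "rz": -10, "x": 0, "y": 0, "z": 0, "hand": 0}, {"rx": 0, "ry": 0, "rz": -10, "x": 0, "y": 0, "z": 0, "hand": 0}, {"rx": 0, "ry": 0, "rz": -10, "x": 0, "y": 0, "z": 0, "hand": 0}, {"rx": 0, "ry": 0, "rz": -10, "x": 0, "y": 0, "z": 0, "hand": 0}, {"rx": 0, "ry": 0, "rz": -10, "x": 0, "y": 0, "z": 0, "hand": 0}, {"rx": 0, "ry": 0, "rz": -2, "x": 0, "y": 0, "z": 0, "hand": 0}])

```text
time_s: 3.72
tool_pos: [0.6003, -0.0551, 0.222]
tcp_rot: [-0.0, 0.724, 0.69, -0.0]
contact_force: [-0.9, 0.2, 0.2]
opening: 0.0868
```

```bash
python3 go.py 0.432,0.339,0.223
```

```text
t 3.73 pos [ 0.6003 -0.0551  0.222 ] xang 87.19 zax [-9.e-04  3.e-04 -1.e+00] F [-0.89  0.17  0.23] M [ 0.13 -0.16  0.08] open 0.0868 q [ 0.73  0.32 -0.84  1.55  0.24  1.38  1.39]
tool shift mm to 0.432,0.339,0.223 : [ 385.4 -187.4   -0.7]
```

Call:
servo_tool(targets=[{"rx": 0, "ry": 0, "rz": 0, "x": 38.5, "y": -18.7, "z": 0, "hand": 0}, {"rx": 0, "ry": 0, "rz": 0, "x": 38.5, "y": -18.7, "z": 0, "hand": 0}, {"rx": 0, "ry": 0, "rz": 0, "x": 38.5, "y": -18.7, "z": 0, "hand": 0}, {"rx": 0, "ry": 0, "rz": 0, "x": 38.5, "y": -18.7, "z": 0, "hand": 0}, {"rx": 0, "ry": 0, "rz": 0, "x": 38.5, "y": -18.7, "z": 0, "hand": 0}, {"rx": 0, "ry": 0, "rz": 0, "x": 38.5, "y": -18.7, "z": 0, "hand": 0}, {"rx": 0, "ry": 0, "rz": 0, "x": 38.5, "y": -18.7, "z": 0, "hand": 0}, {"rx": 0, "ry": 0, "rz": 0, "x": 38.5, "y": -18.7, "z": 0, "hand": 0}, {"rx": 0, "ry": 0, "rz": 0, "x": 38.5, "y": -18.7, "z": 0, "hand": 0}, {"rx": 0, "ry": 0, "rz": 0, "x": 38.5, "y": -18.7, "z": 0, "hand": 0}])

```text
time_s: 4.97
tool_pos: [0.432, 0.3396, 0.2225]
tcp_rot: [0.0, 0.725, 0.689, -0.0]
contact_force: [1.3, 0.3, -0.6]
opening: 0.0868
```

```bash
python3 go.py 0.432,0.339,0.13 0.432,0.339,0.063; python3 - <<'E'
from workcell import cams
import cv2,numpy as np
o=[]
for n in("scene","top"):
    c=cams.capture(n); np.savez(f"{n}1.npz",**c); o.append(c["img"])
A=cv2.resize(o[0][190:370,340:500],(400,450));B=cv2.resize(o[1][190:310,60:220],(400,300))
im=np.zeros((450,800,3),np.uint8);im[:,:400]=A;im[:300,400:]=B;cv2.imwrite("pics/p1.png",im)
E
```

```text
t 4.97 pos [0.432  0.3396 0.2225] xang 87.03 zax [ 4.e-04 -5.e-04 -1.e+00] F [ 1.25  0.25 -0.6 ] M [ 0.15 -0.2  -0.07] open 0.0868 q [ 0.23  0.24 -1.08  1.68  0.22  1.35  0.63]
tool shift mm to 0.432,0.339,0.13 : [-0.5 -0.  92.5]
tool shift mm to 0.432,0.339,0.063 : [ -0.5  -0.  159.5]
```

View pics/p1.png

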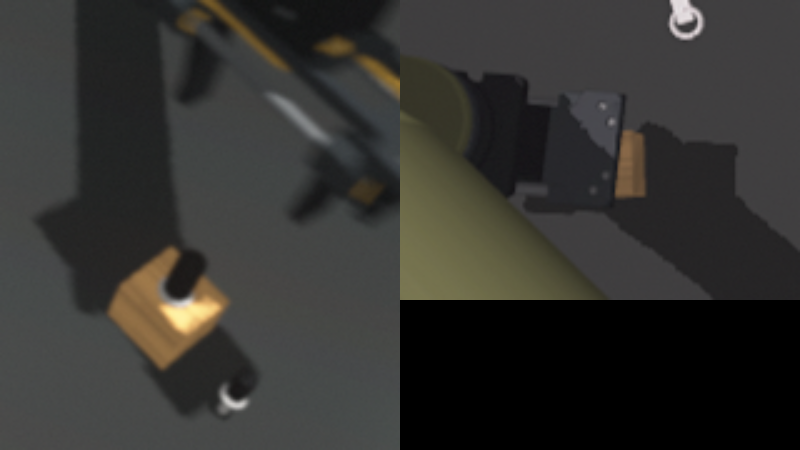

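The gripper is above the block with the pin still standing in it (crop (180,285)). Now I'll descend.

Call:
servo_tool(targets=[{"rx": 0, "ry": 0, "rz": 0, "x": 0, "y": 0, "z": 30, "hand": 0.3}, {"rx": 0, "ry": 0, "rz": 0, "x": 0, "y": 0, "z": 30, "hand": 0.3}, {"rx": 0, "ry": 0, "rz": 0, "x": 0, "y": 0, "z": 30, "hand": 0.3}, {"rx": 0, "ry": 0, "rz": 0, "x": 0, "y": 0, "z": 20, "hand": 0.3}, {"rx": 0, "ry": 0, "rz": 0, "x": 0, "y": 0, "z": 15, "hand": 0.3}, {"rx": 0, "ry": 0, "rz": 0, "x": 0, "y": 0, "z": 15, "hand": 0.3}, {"rx": 0, "ry": 0, "rz": 0, "x": 0, "y": 0, "z": 15, "hand": 0.3}, {"rx": 0, "ry": 0, "rz": 0, "x": 0, "y": 0, "z": 7, "hand": 0.3}, {"rx": 0, "ry": 0, "rz": 0, "x": 0, "y": 0, "z": 0, "hand": 0.3}])

```text
time_s: 6.2
tool_pos: [0.4324, 0.3385, 0.0601]
tcp_rot: [-0.0, 0.724, 0.69, -0.0]
contact_force: [-0.5, 0.5, -0.2]
opening: 0.061
```

```bash
python3 go.py 0.432,0.339,0.06; cat > shot.py <<'E'
import sys,cv2,numpy as np
from workcell import cams
# shot.py tag su0 sv0 tu0 tv0 w h (crop boxes)
tag=sys.argv[1]; a=list(map(int,sys.argv[2:])); o=[]
for i,n in enumerate(("scene","top")):
    c=cams.capture(n); np.savez(f"{n}{tag}.npz",**c); u,v=a[2*i:2*i+2]; w,h=a[4:6]
    o.append(cv2.resize(c["img"][v:v+h,u:u+w],(400,int(400*h/w)),interpolation=cv2.INTER_CUBIC))
cv2.imwrite(f"pics/p{tag}.png",np.hstack(o))
E
python3 shot.py 2 360 240 90 210 100 100
```

```text
t 6.2 pos [0.4324 0.3385 0.0601] xang 87.21 zax [-7.e-04 -3.e-04 -1.e+00] F [-0.48  0.54 -0.24] M [ 0.12 -0.08  0.01] open 0.061 q [ 0.12  0.42 -0.98  1.86  0.4   1.08  0.5 ]
tool shift mm to 0.432,0.339,0.06 : [ 0.4 -0.4  0.1]
```

View pics/p2.png

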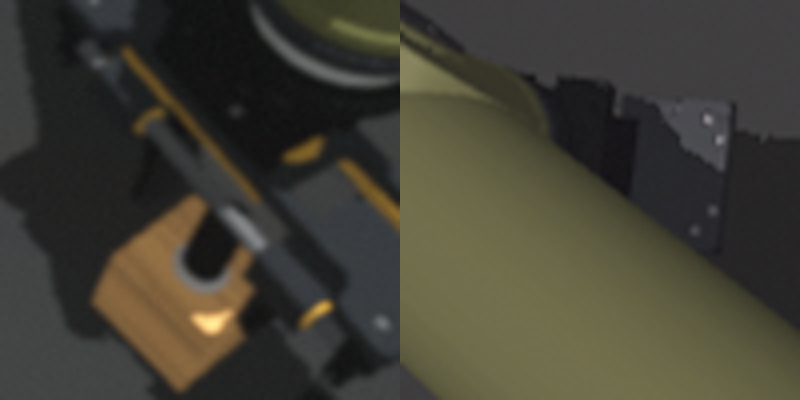

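The pin's flange is at (205,265) in the scene crop, between the fingers. Closing.

Call:
servo_tool(targets=[{"rx": 0, "ry": 0, "rz": 0, "x": 0, "y": 0, "z": 0, "hand": 1}, {"rx": 0, "ry": 0, "rz": 0, "x": 0, "y": 0, "z": 0, "hand": 1}, {"rx": 0, "ry": 0, "rz": 0, "x": 0, "y": 0, "z": 0, "hand": 1}, {"rx": 0, "ry": 0, "rz": 0, "x": 0, "y": 0, "z": 0, "hand": 1}, {"rx": 0, "ry": 0, "rz": 0, "x": 0, "y": 0, "z": 0, "hand": 1}], squeeze=20)

```text
time_s: 6.92
tool_pos: [0.4326, 0.3387, 0.0605]
tcp_rot: [0.0, 0.724, 0.69, 0.0]
contact_force: [0.1, -0.2, -0.1]
opening: 0.0194
```

```bash
python3 go.py
```

```text
t 6.92 pos [0.4326 0.3387 0.0605] xang 87.2 zax [ 0. -0. -1.] F [ 0.08 -0.2  -0.07] M [ 0.13 -0.14 -0.07] open 0.0194 q [ 0.12  0.42 -0.98  1.86  0.4   1.08  0.5 ]
```

Call:
servo_tool(targets=[{"rx": 0, "ry": 0, "rz": 0, "x": 0, "y": 0, "z": 0, "hand": 1}, {"rx": 0, "ry": 0, "rz": 0, "x": 0, "y": 0, "z": -5, "hand": 1}, {"rx": 0, "ry": 0, "rz": 0, "x": 0, "y": 0, "z": -10, "hand": 1}, {"rx": 0, "ry": 0, "rz": 0, "x": 0, "y": 0, "z": -15, "hand": 1}, {"rx": 0, "ry": 0, "rz": 0, "x": 0, "y": 0, "z": -20, "hand": 1}, {"rx": 0, "ry": 0, "rz": 0, "x": 0, "y": 0, "z": -20, "hand": 1}, {"rx": 0, "ry": 0, "rz": 0, "x": 0, "y": 0, "z": -20, "hand": 1}, {"rx": 0, "ry": 0, "rz": 0, "x": 0, "y": 0, "z": -20, "hand": 1}], squeeze=40)

```text
time_s: 7.92
tool_pos: [0.4327, 0.3387, 0.1721]
tcp_rot: [0.0, 0.724, 0.69, 0.0]
contact_force: [0.5, 0.5, -0.5]
opening: 0.0189
```

```bash
python3 go.py 0.605,-0.05,0.17; python3 shot.py 3 340 190 60 190 160 160
```

```text
t 7.92 pos [0.4327 0.3387 0.1721] xang 87.2 zax [ 6.e-04  0.e+00 -1.e+00] F [ 0.46  0.47 -0.47] M [ 0.11 -0.15  0.03] open 0.0189 q [ 0.21  0.29 -1.06  1.74  0.26  1.26  0.6 ]
tool shift mm to 0.605,-0.05,0.17 : [-379.8  191.1    2.2]
```

View pics/p3.png

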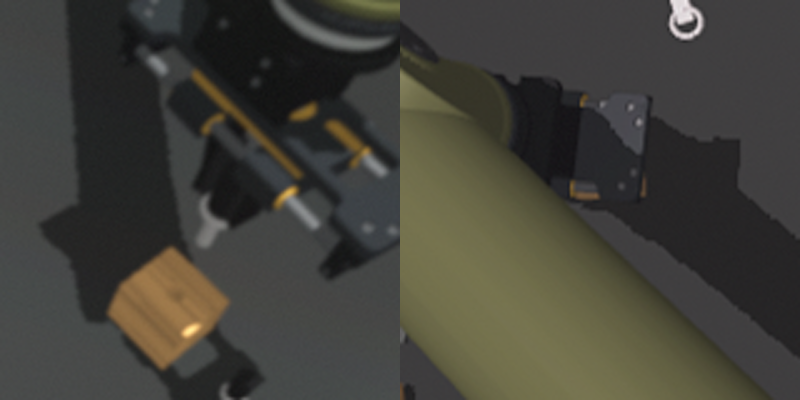

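The pin is out of the block and in the jaws, with its tip at scene px (422,286). I'll carry it over to the sled.

Call:
servo_tool(targets=[{"rx": 0, "ry": 0, "rz": 0, "x": -38, "y": 18, "z": 0, "hand": 1}, {"rx": 0, "ry": 0, "rz": 0, "x": -38, "y": 18, "z": 0, "hand": 1}, {"rx": 0, "ry": 0, "rz": 0, "x": -38, "y": 18, "z": 0, "hand": 1}, {"rx": 0, "ry": 0, "rz": 0, "x": -38, "y": 18, "z": 0, "hand": 1}, {"rx": 0, "ry": 0, "rz": 0, "x": -38, "y": 18, "z": 0, "hand": 1}, {"rx": 0, "ry": 0, "rz": 0, "x": -38, "y": 18, "z": 0, "hand": 1}, {"rx": 0, "ry": 0, "rz": 0, "x": -38, "y": 18, "z": 0, "hand": 1}, {"rx": 0, "ry": 0, "rz": 0, "x": -38, "y": 18, "z": 0, "hand": 1}, {"rx": 0, "ry": 0, "rz": 0, "x": -38, "y": 18, "z": 0, "hand": 1}, {"rx": 0, "ry": 0, "rz": 0, "x": -38, "y": 18, "z": 0, "hand": 1}, {"rx": 0, "ry": 0, "rz": 0, "x": -38, "y": 0, "z": 0, "hand": 1}])

```text
time_s: 9.4
tool_pos: [0.5924, -0.089, 0.1696]
tcp_rot: [-0.001, 0.724, 0.69, 0.0]
contact_force: [0.1, -0.2, -0.8]
opening: 0.0192
```

```bash
python3 go.py 0.590,-0.09,0.17;python3 go.py 0.590,-0.09,0.13; python3 shot.py 4 160 100 260 130 140 140
```

```text
t 9.4 pos [ 0.5924 -0.089   0.1696] xang 87.19 zax [-7.0e-04  1.2e-03 -1.0e+00] F [ 0.14 -0.23 -0.83] M [ 0.14 -0.12 -0.02] open 0.0192 q [ 0.8   0.36 -0.85  1.63  0.28  1.28  1.42]
tool shift mm to 0.590,-0.09,0.17 : [-1.1 -2.3 -0.4]
t 9.4 pos [ 0.5924 -0.089   0.1696] xang 87.19 zax [-7.0e-04  1.2e-03 -1.0e+00] F [ 0.14 -0.23 -0.83] M [ 0.14 -0.12 -0.02] open 0.0192 q [ 0.8   0.36 -0.85  1.63  0.28  1.28  1.42]
tool shift mm to 0.590,-0.09,0.13 : [-1.1 -2.3 39.6]
```

View pics/p4.png

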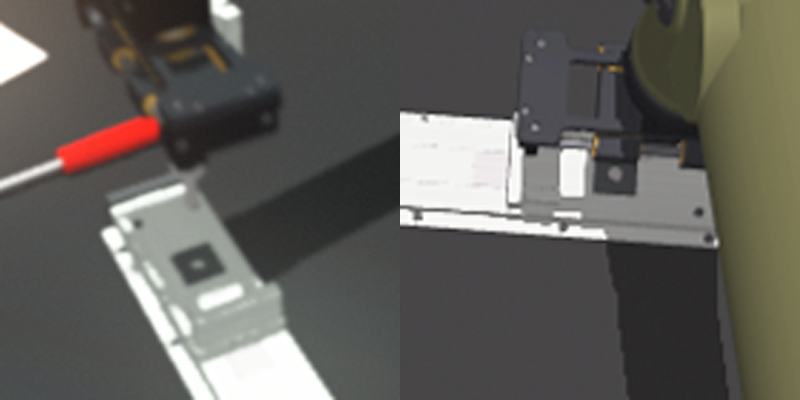

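Call:
servo_tool(targets=[{"rx": 0, "ry": 0, "rz": 0, "x": -1, "y": -2.3, "z": 15, "hand": 1}, {"rx": 0, "ry": 0, "rz": 0, "x": 0, "y": 0, "z": 15, "hand": 1}, {"rx": 0, "ry": 0, "rz": 0, "x": 0, "y": 0, "z": 15, "hand": 1}, {"rx": 0, "ry": 0, "rz": 0, "x": 0, "y": 0, "z": 0, "hand": 1}])

```text
time_s: 10.0
tool_pos: [0.5883, -0.0877, 0.1236]
tcp_rot: [-0.001, 0.724, 0.69, -0.001]
contact_force: [-0.4, 0.5, -0.6]
opening: 0.0191
```

```bash
python3 go.py; python3 shot.py 5 200 150 300 160 60 60; python3 - <<'E'
from h import *
c=load("scene5.npz");P=cloud(c)
cv2.imwrite("pics/p5b.png",cv2.resize(c["img"][150:210,200:260],(600,600),interpolation=cv2.INTER_CUBIC))
E
```

```text
t 10.0 pos [ 0.5883 -0.0877  0.1236] xang 87.28 zax [-3.2e-03  8.0e-04 -1.0e+00] F [-0.36  0.52 -0.64] M [ 0.1  -0.11 -0.02] open 0.0191 q [ 0.79  0.39 -0.84  1.69  0.31  1.2   1.4 ]
```

View pics/p5b.png

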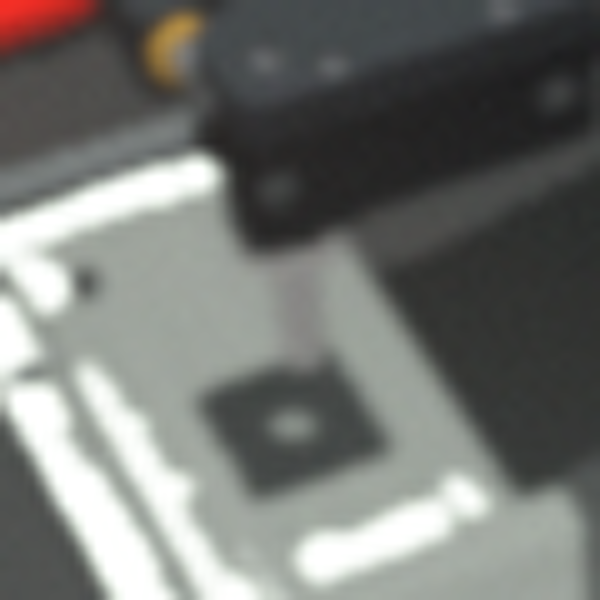

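View pics/p5.png

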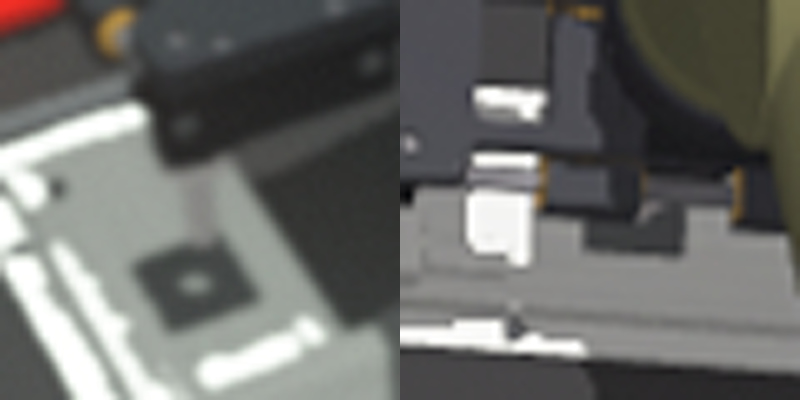

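```bash
cat > f2.py <<'E'
from h import *
from scipy.optimize import least_squares
yaw=np.radians(-2.8); ca,sa=np.cos(yaw),np.sin(yaw)
def bushhull(c,x,y):
    pts=[]
    for sx in(-17,17):
        for sy in(-17,17):
            for z in(.0445,.0505):
                pts.append(proj(c,[x+(ca*sx-sa*sy)/1e3,y+(sa*sx+ca*sy)/1e3,z]))
    return cv2.convexHull(np.array(pts,np.float32))[:,0]
def cen(h):
    m=cv2.moments(h.reshape(-1,1,2).astype(np.float32)); return np.array([m["m10"],m["m01"]])/m["m00"]
def blob(c,u,v,r,bright=True):
    g=cv2.cvtColor(c["img"],cv2.COLOR_BGR2GRAY).astype(float); u0,v0=int(u-r),int(v-r)
    w=g[v0:v0+2*r+1,u0:u0+2*r+1]
    dark=np.percentile(w,8); lite=np.percentile(w,75); 
    a=np.clip((lite-w)/(lite-dark),0,1)
    core=cv2.morphologyEx((a>.5).astype(np.uint8),cv2.MORPH_CLOSE,np.ones((5,5)))
    k,l,st,ce=cv2.connectedComponentsWithStats(core); i=l[r,r] or 1+np.argmax(st[1:,4])
    comp=(l==i).astype(np.uint8); a=np.where(cv2.erode(comp,np.ones((3,3)))>0,1,a); a=a*(cv2.dilate(comp,np.ones((3,3)))>0)
    vv,uu=np.mgrid[v0:v0+2*r+1,u0:u0+2*r+1]; return np.array([(a*uu).sum(),(a*vv).sum()])/a.sum(),a.sum()
def fit(c,u,v,r):
    b,ar=blob(c,u,v,r); 
    s=least_squares(lambda p:cen(bushhull(c,*p))-b,[.59,-.09],x_scale=.01,diff_step=1e-3).x
    return b,ar,cv2.contourArea(bushhull(c,*s)),s
if __name__=="__main__":
    for n,u,v in(("scene0",229,192),("top0",335,190),("scene5",229,192),("scene4",229,192)):
        c=load(n+".npz"); b,ar,ma,s=fit(c,u,v,10 if n[0]=='s' else 11); print(n,np.round(b,2),round(ar,1),round(ma,1),np.round(s,4))
    from workcell import monitor
    c=load("scene5.npz"); t=np.array([.5883,-.0877,.1236-.0525]); print("tip pred px",proj(c,t),"bush mouth pred for .5885,-.0905",proj(c,[.5885,-.0905,.0505]))
E
python3 f2.py; for i in 1 2 3; do python3 go.py; done
```

```text
scene0 [228.74 192.09] 163.2 187.7 [ 0.5906 -0.0913]
top0 [334.97 190.46] 224.5 232.2 [ 0.5885 -0.0915]
scene5 [228.75 192.01] 182.1 187.6 [ 0.5905 -0.0916]
scene4 [228.87 191.91] 183.5 187.5 [ 0.5901 -0.0917]
tip pred px [229.48597725 185.44038311] bush mouth pred for .5885,-.0905 [229.60908873 191.00810178]
t 10.1 pos [ 0.5897 -0.088   0.1254] xang 87.24 zax [-1.e-04  2.e-04 -1.e+00] F [ 0.15  0.53 -1.07] M [ 0.08 -0.16  0.03] open 0.019 q [ 0.79  0.39 -0.84  1.69  0.31  1.2   1.4 ]
t 10.1 pos [ 0.5897 -0.088   0.1254] xang 87.24 zax [-1.e-04  2.e-04 -1.e+00] F [ 0.15  0.53 -1.07] M [ 0.08 -0.16  0.03] open 0.019 q [ 0.79  0.39 -0.84  1.69  0.31  1.2   1.4 ]
t 10.1 pos [ 0.5897 -0.088   0.1254] xang 87.24 zax [-1.e-04  2.e-04 -1.e+00] F [ 0.15  0.53 -1.07] M [ 0.08 -0.16  0.03] open 0.019 q [ 0.79  0.39 -0.84  1.69  0.31  1.2   1.4 ]
```

```bash
python3 - <<'E'
from h import *
c=load("scene5.npz"); im=c["img"].astype(int)
T=np.array([.5897,-.088,.1254-.0525])
for dz in(0,.01,.02,.03): print(dz,np.round(proj(c,T+[0,0,dz]),2))
J=(1/.001)*0
print("jac px/mm x,y,z",[np.round(proj(c,T+np.eye(3)[i]*.001)-proj(c,T),3) for i in range(3)])
d=(im[...,2]-im[...,1])
print("R-G"); print(d[172:190,222:240]); print(cv2.cvtColor(c["img"],6)[172:190,222:240])
E
```

```text
0 [228.81 185.02]
0.01 [228.43 181.88]
0.02 [228.06 178.68]
0.03 [227.67 175.43]
jac px/mm x,y,z [array([-0.397,  0.157]), array([0.194, 0.269]), array([-0.037, -0.312])]
R-G
[[-4 -3 -1  1  1  0  0  1 -1  0  2 -1 -1  1 -1 -1  1 -1]
 [-6 -3  0  0  1  0  2  0  0  1  0  0 -1 -1  0  0  0 -1]
 [-5 -4 -1  0 -1  2  0  0  0  2  0 -1 -1  0  0  0  0 -1]
 [-5 -5 -2 -1 -1  1  0  0  0  1  0 -2 -4 -3 -2  0 -2  1]
 [-5 -5 -3 -2 -1  0  1 -1  1  0 -2 -3 -4 -5 -3 -2  0 -1]
 [-6 -4 -5 -3 -3 -1  1  0  1 -2 -5 -5 -6 -5 -6 -3 -1 -2]
 [-5 -5 -6 -6 -4 -2  0  0  1 -2 -4 -6 -6 -6 -4 -5 -2 -1]
 [-7 -5 -6 -6 -5 -4 -2  1  1 -1 -5 -7 -6 -6 -6 -6 -3 -1]
 [-5 -6 -5 -7 -6 -4 -1  1  0 -2 -3 -5 -5 -6 -5 -5 -4 -2]
 [-5 -6 -7 -6 -6 -3 -2  1  0 -2 -4 -6 -6 -8 -5 -6 -6 -4]
 [-7 -6 -6 -7 -7 -5 -2  0  1 -2 -4 -6 -7 -8 -6 -7 -7 -5]
 [-6 -7 -8 -7 -7 -4 -2  1  0 -1 -4 -6 -7 -7 -7 -8 -8 -6]
 [-6 -6 -6 -7 -6 -4 -2 -1  0  0 -3 -6 -7 -7 -7 -8 -7 -7]
 [-6 -7 -6 -7 -6 -4 -3  0 -1 -2 -3 -6 -7 -8 -7 -7 -7 -8]
 [-7 -7 -6 -6 -5 -5 -3 -2 -1 -1 -2 -5 -7 -6 -8 -6 -8 -7]
 [-6 -6 -6 -5 -4 -4 -2 -3 -1 -3 -2 -4 -6 -8 -7 -7 -6 -6]
 [-5 -6 -5 -4
[... 752 characters left out ...]
159 158 157 148 122  88]
 [163 163 162 160 158 149 141 136 136 138 147 156 158 159 159 155 141 112]
 [163 163 161 161 160 152 142 137 134 138 145 155 159 160 159 159 153 133]
 [163 164 163 162 160 154 145 137 135 136 143 153 158 160 159 159 159 147]
 [161 162 163 163 161 155 145 140 135 132 134 143 156 161 160 161 160 156]
 [162 161 162 159 155 147 138 134 132 126 116 123 145 159 161 159 160 159]
 [161 157 151 143 131 119 114 116 118 109  96 101 130 151 160 160 161 161]
 [146 135 123 107  93  85  82  89  88  85  77  85 112 138 154 160 161 160]
 [111  97  88  77  71  70  70  72  71  71  72  74  88 117 143 158 160 161]
 [ 79  74  70  68  68  69  71  71  72  71  70  71  76  98 131 152 160 162]]
```

Call:
servo_tool(targets=[{"rx": 0, "ry": 0, "rz": 0, "x": -4.5, "y": 1, "z": 8, "hand": 1}, {"rx": 0, "ry": 0, "rz": 0, "x": 0, "y": 0, "z": 6, "hand": 1}, {"rx": 0, "ry": 0, "rz": 0, "x": 0, "y": 0, "z": 3, "hand": 1}, {"rx": 0, "ry": 0, "rz": 0, "x": 0, "y": 0, "z": 0, "hand": 1}, {"rx": 0, "ry": 0, "rz": 0, "x": 0, "y": 0, "z": 0, "hand": 1}])

```text
time_s: 10.72
tool_pos: [0.5905, -0.093, 0.1087]
tcp_rot: [0.0, 0.724, 0.69, 0.0]
contact_force: [0.7, 0.2, -0.3]
opening: 0.0187
```

```bash
python3 go.py; python3 shot.py 6 205 165 310 165 40 40; python3 go.py;python3 - <<'E'
from h import *
c=load("scene6.npz");im=c["img"].astype(int)
print(cv2.cvtColor(c["img"],6)[180:200,220:240]);print((im[...,2]-im[...,1])[180:200,220:240])
c=load("top6.npz");im=c["img"].astype(int)
print(cv2.cvtColor(c["img"],6)[182:200,324:346])
E
```

```text
t 10.72 pos [ 0.5905 -0.093   0.1087] xang 87.21 zax [ 3.e-04 -0.e+00 -1.e+00] F [ 0.69  0.24 -0.34] M [ 0.12 -0.11  0.01] open 0.0187 q [ 0.79  0.41 -0.83  1.7   0.32  1.17  1.39]
t 10.82 pos [ 0.5906 -0.0931  0.1088] xang 87.2 zax [ 5.e-04 -2.e-04 -1.e+00] F [-0.37 -0.47 -0.72] M [ 0.13 -0.12 -0.02] open 0.0189 q [ 0.79  0.41 -0.83  1.7   0.32  1.17  1.39]
[[163 161 156 146 140 135 137 140 140 140 146 153 158 159 160 158 158 148
  122  89]
 [162 161 163 161 156 149 141 137 137 139 148 157 159 161 159 160 159 154
  141 112]
 [163 162 164 163 161 152 143 137 138 137 145 155 159 159 162 160 159 158
  153 132]
 [162 162 163 163 162 156 145 138 137 134 142 151 157 158 160 160 159 160
  157 149]
 [161 162 162 162 163 159 148 139 137 134 136 136 138 146 157 160 160 161
  159 158]
 [163 163 162 162 163 159 149 139 137 134 124 108 104 118 145 156 159 161
  160 160]
 [161 161 162 157 151 145 139 134 138 132 116  93  80  97 130 151 160 161
  161 162]
 [159 153 146 134 122 112 115 126 136 132 116  91  76  84 111 140 155 160
  161 162]
 [145 129 110  95  86  83  99 121 133 132 119  92  75  74  
[... 3197 characters left out ...]
9  40  38  51  92 101  75  59
   74 117 126 126]
 [ 89  90  91  58  40  42  40  39  39  36  35  35  37  54  61  60  60  59
   73 133 144 142]
 [134 134 137  92  57  57  55  54  55  53  53  52  53  61  62  62  61  59
   72 131 143 142]
 [143 144 147 101  65  61  63  63  63  64  64  63  63  63  62  61  61  58
   83 135 144 143]
 [140 140 144  99  61  58  60  60  60  61  62  62  62  62  62  60  61  58
   92 135 143 141]
 [140 140 142 111  95  84  80  80  70  67  66  57  54  55  57  56  56  55
   87 133 140 139]
 [139 140 141 133 131 125 123 124 118 117 117 113 112 112 112  99  94  93
  115 136 139 138]
 [139 139 139 140 141 141 141 142 142 142 142 142 143 142 144 134 131 131
  139 140 140 140]]
```

View pics/p6.png

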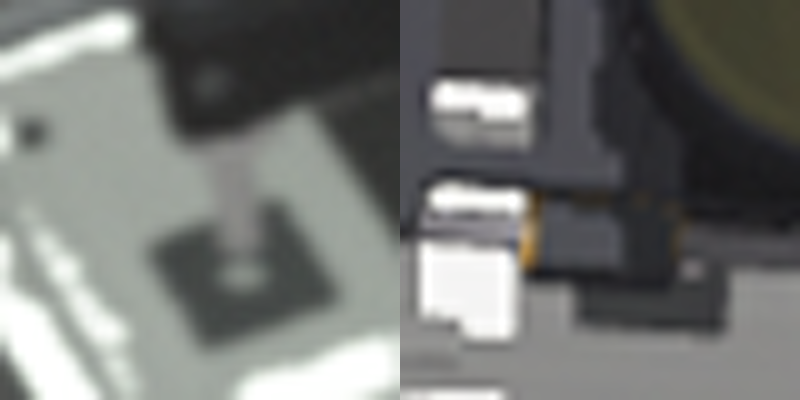

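```bash
python3 - <<'E'
from h import *
c=load("scene6.npz")
T=np.array([.59055,-.09305,.0563])
for dz in(0,.005,.01): print(dz,np.round(proj(c,T+[0,0,dz]),2))
for B in([.5905,-.0915],[.5885,-.0915],[.5918,-.094]): print(B,proj(c,[*B,.0505]))
t=load("top6.npz")
print("top tip",proj(t,T),"bush",proj(t,[.5885,-.0915,.0505]))
# hull corners for overlay
from f2 import bushhull
im=cv2.resize(c["img"][165:215,205:255],(800,800),interpolation=cv2.INTER_CUBIC)
h=bushhull(c,.5905,-.0915); cv2.polylines(im,[np.int32((h-[205,165]+.5)*16)],True,(0,0,255),1)
th=np.linspace(0,6.28,60)
e=np.array([proj(c,[.5905+.006*np.cos(t),-.0915+.006*np.sin(t),.0505]) for t in th]); cv2.polylines(im,[np.int32((e-[205,165]+.5)*16)],True,(0,255,0),1)
e=np.array([proj(c,T+[.0035*np.cos(t),.0035*np.sin(t),0]) for t in th]); cv2.polylines(im,[np.int32((e-[205,165]+.5)*16)],True,(255,0,0),1)
for s in(-1,1):
    d=np.array([-.8568,.5155,0])*.005*s
    a=[proj(c,T+d+[0,0,.0015]),proj(c,T+d+[0,0,.02])]; cv2.polylines(im,[np.int32((np.array(a)-[205,165]+.5)*16)],False,(255,0,0),1)
cv2.imwrite("pics/p6b.png",im[:600])
E
```

```text
0 [228.12 188.9 ]
0.005 [227.93 187.38]
0.01 [227.74 185.84]
[0.5905, -0.0915] [228.64123245 191.05217132]
[0.5885, -0.0915] [229.41899559 190.74093251]
[0.5918, -0.094] [227.66225671 190.58661333]
top tip [336.14487505 188.79800798] bush [335.11881768 190.18315982]
```

View pics/p6b.png

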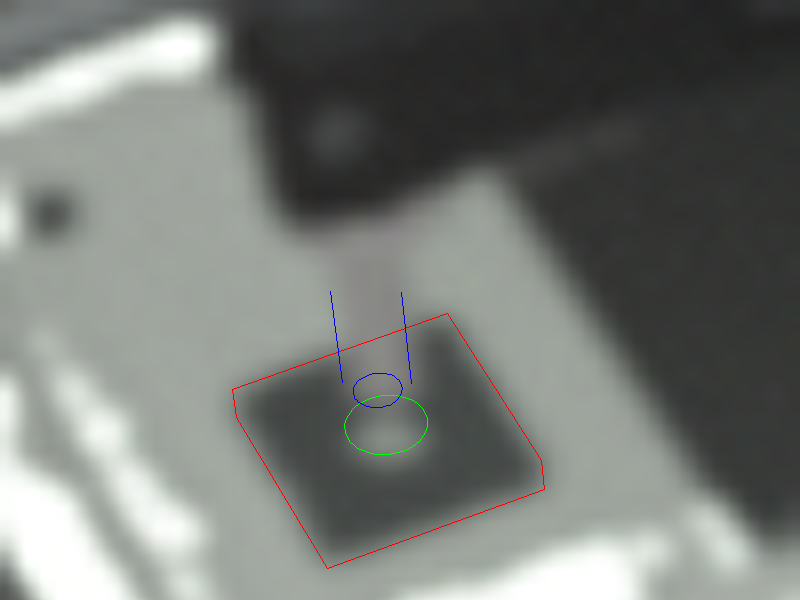

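Call:
servo_tool(targets=[{"rx": 0, "ry": 0, "rz": 0, "x": 1.4, "y": 0.5, "z": 0, "hand": 1}, {"rx": 0, "ry": 0, "rz": 0, "x": 0, "y": 0, "z": 2, "hand": 1}, {"rx": 0, "ry": 0, "rz": 0, "x": 0, "y": 0, "z": 2, "hand": 1}, {"rx": 0, "ry": 0, "rz": 0, "x": 0, "y": 0, "z": 2, "hand": 1}, {"rx": 0, "ry": 0, "rz": 0, "x": 0, "y": 0, "z": 1, "hand": 1}])

```text
time_s: 11.45
tool_pos: [0.5908, -0.0918, 0.1013]
tcp_rot: [-0.0, 0.724, 0.69, -0.0]
contact_force: [0.4, -0.2, -1.1]
opening: 0.019
```

```bash
python3 go.py
```

```text
t 11.45 pos [ 0.5908 -0.0918  0.1013] xang 87.2 zax [-4.e-04 -0.e+00 -1.e+00] F [ 0.45 -0.22 -1.07] M [ 0.1  -0.12 -0.07] open 0.019 q [ 0.78  0.42 -0.82  1.71  0.33  1.16  1.39]
```

Call:
servo_tool(targets=[{"rx": 0, "ry": 0, "rz": 0, "x": 0, "y": 0, "z": 1, "hand": 1}, {"rx": 0, "ry": 0, "rz": 0, "x": 0, "y": 0, "z": 1, "hand": 1}])

```text
time_s: 11.7
tool_pos: [0.591, -0.0918, 0.0995]
tcp_rot: [0.0, 0.724, 0.69, -0.0]
contact_force: [0.2, -0.2, -0.1]
opening: 0.019
```

Call:
servo_tool(targets=[{"rx": 0, "ry": 0, "rz": 0, "x": 0, "y": 0, "z": 1, "hand": 1}])

```text
time_s: 11.82
tool_pos: [0.591, -0.0918, 0.0985]
tcp_rot: [0.0, 0.724, 0.69, -0.0]
contact_force: [0.1, -0.2, -0.7]
opening: 0.0192
```

```bash
python3 go.py
```

```text
t 11.82 pos [ 0.591  -0.0918  0.0985] xang 87.2 zax [ 1.e-04 -1.e-04 -1.e+00] F [ 0.07 -0.15 -0.71] M [ 0.09 -0.12 -0.03] open 0.0192 q [ 0.78  0.42 -0.82  1.71  0.33  1.16  1.38]
```

Call:
servo_tool(targets=[{"rx": 0, "ry": 0, "rz": 0, "x": 0, "y": 0, "z": 2, "hand": 1}, {"rx": 0, "ry": 0, "rz": 0, "x": 0, "y": 0, "z": 2, "hand": 1}])

```text
time_s: 12.08
tool_pos: [0.591, -0.0917, 0.0944]
tcp_rot: [0.0, 0.724, 0.69, -0.0]
contact_force: [0.3, 0.6, -1.0]
opening: 0.0192
```

Call:
servo_tool(targets=[{"rx": 0, "ry": 0, "rz": 0, "x": 0, "y": 0, "z": 2, "hand": 1}, {"rx": 0, "ry": 0, "rz": 0, "x": 0, "y": 0, "z": 2, "hand": 1}])

```text
time_s: 12.32
tool_pos: [0.5909, -0.0918, 0.0904]
tcp_rot: [0.0, 0.724, 0.69, -0.0]
contact_force: [-0.5, 0.0, -0.5]
opening: 0.0187
```

Call:
servo_tool(targets=[{"rx": 0, "ry": 0, "rz": 0, "x": 0, "y": 0, "z": 2, "hand": 1}, {"rx": 0, "ry": 0, "rz": 0, "x": 0, "y": 0, "z": 2, "hand": 1}])

```text
time_s: 12.58
tool_pos: [0.5909, -0.0917, 0.0864]
tcp_rot: [-0.0, 0.724, 0.69, -0.0]
contact_force: [0.2, -0.1, -0.9]
opening: 0.0191
```

```bash
python3 go.py
```

```text
t 12.57 pos [ 0.5909 -0.0917  0.0864] xang 87.2 zax [-1.e-04 -0.e+00 -1.e+00] F [ 0.25 -0.15 -0.95] M [ 0.16 -0.12 -0.02] open 0.0191 q [ 0.77  0.43 -0.82  1.72  0.34  1.14  1.38]
```

Call:
servo_tool(targets=[{"rx": 0, "ry": 0, "rz": 0, "x": 0, "y": 0, "z": 1, "hand": 1}, {"rx": 0, "ry": 0, "rz": 0, "x": 0, "y": 0, "z": 1, "hand": 1}])

```text
time_s: 12.82
tool_pos: [0.591, -0.0917, 0.0845]
tcp_rot: [0.0, 0.724, 0.69, 0.0]
contact_force: [-0.0, 0.2, -0.1]
opening: 0.0189
```

Call:
servo_tool(targets=[{"rx": 0, "ry": 0, "rz": 0, "x": 0, "y": 0, "z": 0.5, "hand": 1}, {"rx": 0, "ry": 0, "rz": 0, "x": 0, "y": 0, "z": 0.5, "hand": 1}])

```text
time_s: 13.08
tool_pos: [0.591, -0.0917, 0.0836]
tcp_rot: [0.0, 0.724, 0.69, -0.0]
contact_force: [0.1, -0.3, -0.2]
opening: 0.0191
```

Call:
servo_tool(targets=[{"rx": 0, "ry": 0, "rz": 0, "x": 0, "y": 0, "z": 0.5, "hand": 1}])

```text
time_s: 13.2
tool_pos: [0.591, -0.0917, 0.083]
tcp_rot: [0.0, 0.724, 0.69, -0.0]
contact_force: [-0.0, -0.2, -1.3]
opening: 0.0192
```

Call:
servo_tool(targets=[{"rx": 0, "ry": 0, "rz": 0, "x": 0, "y": 0, "z": 0.5, "hand": 1}])

```text
time_s: 13.32
tool_pos: [0.591, -0.0918, 0.0825]
tcp_rot: [0.0, 0.724, 0.69, -0.0]
contact_force: [-0.8, 0.8, -1.6]
opening: 0.019
```

Call:
servo_tool(targets=[{"rx": 0, "ry": 0, "rz": 0, "x": 0, "y": 0, "z": 0.5, "hand": 1}])

```text
time_s: 13.45
tool_pos: [0.5912, -0.0918, 0.0824]
tcp_rot: [0.0, 0.724, 0.69, 0.0]
contact_force: [-0.8, 0.5, 3.2]
opening: 0.0186
```

Call:
servo_tool(targets=[{"rx": 0, "ry": 0, "rz": 0, "x": 0, "y": 0, "z": 0.3, "hand": 1}])

```text
time_s: 13.58
tool_pos: [0.5914, -0.0917, 0.0824]
tcp_rot: [0.0, 0.724, 0.69, 0.0]
contact_force: [-0.1, 0.1, 5.6]
opening: 0.0191
```

Call:
servo_tool(targets=[{"rx": 0, "ry": 0, "rz": 0, "x": 0.5, "y": 0, "z": -0.1, "hand": 1}, {"rx": 0, "ry": 0, "rz": 0, "x": 0.5, "y": 0, "z": 0, "hand": 1}, {"rx": 0, "ry": 0, "rz": 0, "x": 0.5, "y": 0, "z": 0, "hand": 1}])

```text
time_s: 13.95
tool_pos: [0.5914, -0.0914, 0.0824]
tcp_rot: [0.001, 0.724, 0.689, -0.0]
contact_force: [-1.6, -2.4, 5.8]
opening: 0.0192
```

Call:
servo_tool(targets=[{"rx": 0, "ry": 0, "rz": 0, "x": 1, "y": 0, "z": 0, "hand": 1}, {"rx": 0, "ry": 0, "rz": 0, "x": 1, "y": 0, "z": 0, "hand": 1}])

```text
time_s: 14.2
tool_pos: [0.5914, -0.0906, 0.0824]
tcp_rot: [0.001, 0.725, 0.689, -0.001]
contact_force: [-1.0, -5.5, 5.9]
opening: 0.0188
```

```bash
python3 go.py
```

```text
t 14.2 pos [ 0.5914 -0.0906  0.0824] xang 87.14 zax [ 5.0e-04 -3.5e-03 -1.0e+00] F [-0.97 -5.52  5.89] M [-1.04  0.2  -0.01] open 0.0188 q [ 0.77  0.44 -0.81  1.72  0.35  1.13  1.37]
```

Call:
servo_tool(targets=[{"rx": 0, "ry": 0, "rz": 0, "x": 1, "y": 0, "z": 0, "hand": 1}, {"rx": 0, "ry": 0, "rz": 0, "x": 1, "y": 0, "z": 0, "hand": 1}])

```text
time_s: 14.45
tool_pos: [0.5915, -0.0895, 0.0824]
tcp_rot: [0.002, 0.725, 0.689, -0.001]
contact_force: [-0.1, -5.1, 5.3]
opening: 0.0187
```

Call:
servo_tool(targets=[{"rx": 0, "ry": 0, "rz": 0, "x": 1, "y": 0, "z": 0, "hand": 1}, {"rx": 0, "ry": 0, "rz": 0, "x": 1, "y": 0, "z": 0, "hand": 1}])

```text
time_s: 14.7
tool_pos: [0.5916, -0.0875, 0.0824]
tcp_rot: [0.002, 0.725, 0.689, -0.001]
contact_force: [-1.1, -5.6, 5.3]
opening: 0.0191
```

```bash
python3 go.py
```

```text
t 14.7 pos [ 0.5916 -0.0875  0.0824] xang 87.1 zax [ 5.0e-04 -4.4e-03 -1.0e+00] F [-1.13 -5.65  5.31] M [-1.24  0.17 -0.01] open 0.0191 q [ 0.76  0.44 -0.81  1.72  0.35  1.13  1.36]
```

Call:
servo_tool(targets=[{"rx": 0, "ry": 0, "rz": 0, "x": 1.5, "y": 0, "z": 0, "hand": 1}, {"rx": 0, "ry": 0, "rz": 0, "x": 1.5, "y": 0, "z": 0, "hand": 1}])

```text
time_s: 14.95
tool_pos: [0.5917, -0.0845, 0.0824]
tcp_rot: [0.002, 0.725, 0.689, -0.001]
contact_force: [-1.0, -5.1, 6.6]
opening: 0.0189
```

Call:
servo_tool(targets=[{"rx": 0, "ry": 0, "rz": 0, "x": 1.5, "y": 0, "z": 0, "hand": 1}, {"rx": 0, "ry": 0, "rz": 0, "x": 1.5, "y": 0, "z": 0, "hand": 1}])

```text
time_s: 15.2
tool_pos: [0.5918, -0.0814, 0.0824]
tcp_rot: [0.002, 0.725, 0.689, -0.001]
contact_force: [-2.1, -5.7, 4.2]
opening: 0.0192
```

Call:
servo_tool(targets=[{"rx": 0, "ry": 0, "rz": 0, "x": 1, "y": 0, "z": 0, "hand": 1}, {"rx": 0, "ry": 0, "rz": 0, "x": 1, "y": 0, "z": 0, "hand": 1}])

```text
time_s: 15.45
tool_pos: [0.592, -0.0795, 0.0824]
tcp_rot: [0.002, 0.725, 0.689, -0.001]
contact_force: [-1.5, -4.8, 5.7]
opening: 0.0189
```

```bash
python3 go.py; python3 shot.py 7 180 120 270 140 100 100
```

```text
t 15.45 pos [ 0.592  -0.0795  0.0824] xang 87.1 zax [ 5.0e-04 -4.4e-03 -1.0e+00] F [-1.5  -4.75  5.74] M [-1.3   0.2   0.02] open 0.0189 q [ 0.75  0.44 -0.82  1.73  0.35  1.13  1.35]
```

View pics/p7.png

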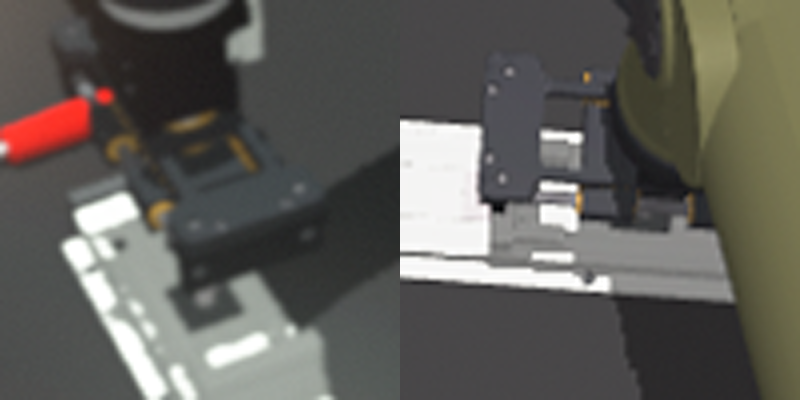

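The scene crop shows the pin standing in the bush at (205,297) and the sled following. I'm now in the range where the hole can be, so I'll go in 2 mm steps.

Call:
servo_tool(targets=[{"rx": 0, "ry": 0, "rz": 0, "x": 1, "y": -0.2, "z": 0, "hand": 1}, {"rx": 0, "ry": 0, "rz": 0, "x": 1, "y": -0.2, "z": 0, "hand": 1}])

```text
time_s: 15.8
tool_pos: [0.5919, -0.0774, 0.0824]
tcp_rot: [0.002, 0.725, 0.689, -0.001]
contact_force: [-0.2, -4.6, 5.9]
opening: 0.0191
```

Call:
servo_tool(targets=[{"rx": 0, "ry": 0, "rz": 0, "x": 1, "y": 0, "z": 0, "hand": 1}, {"rx": 0, "ry": 0, "rz": 0, "x": 1, "y": 0, "z": 0, "hand": 1}])

```text
time_s: 16.05
tool_pos: [0.592, -0.0753, 0.0824]
tcp_rot: [0.002, 0.725, 0.689, -0.001]
contact_force: [-0.7, -4.0, 4.9]
opening: 0.0189
```

Call:
servo_tool(targets=[{"rx": 0, "ry": 0, "rz": 0, "x": 1, "y": 0, "z": 0, "hand": 1}, {"rx": 0, "ry": 0, "rz": 0, "x": 1, "y": 0, "z": 0, "hand": 1}])

```text
time_s: 16.3
tool_pos: [0.5921, -0.0734, 0.0824]
tcp_rot: [0.002, 0.725, 0.689, -0.001]
contact_force: [-0.7, -4.2, 5.3]
opening: 0.019
```

Call:
servo_tool(targets=[{"rx": 0, "ry": 0, "rz": 0, "x": 1, "y": 0, "z": 0, "hand": 1}, {"rx": 0, "ry": 0, "rz": 0, "x": 1, "y": 0, "z": 0, "hand": 1}])

```text
time_s: 16.55
tool_pos: [0.5922, -0.0714, 0.0824]
tcp_rot: [0.002, 0.725, 0.689, -0.001]
contact_force: [-1.0, -4.8, 4.9]
opening: 0.0189
```

Call:
servo_tool(targets=[{"rx": 0, "ry": 0, "rz": 0, "x": 1, "y": 0, "z": 0, "hand": 1}, {"rx": 0, "ry": 0, "rz": 0, "x": 1, "y": 0, "z": 0, "hand": 1}])

```text
time_s: 16.8
tool_pos: [0.5923, -0.0694, 0.0824]
tcp_rot: [0.002, 0.725, 0.689, -0.001]
contact_force: [-1.2, -5.8, 4.5]
opening: 0.0191
```

Call:
servo_tool(targets=[{"rx": 0, "ry": 0, "rz": 0, "x": 1, "y": 0, "z": 0, "hand": 1}, {"rx": 0, "ry": 0, "rz": 0, "x": 1, "y": 0, "z": 0, "hand": 1}])

```text
time_s: 17.05
tool_pos: [0.5924, -0.0673, 0.0824]
tcp_rot: [0.002, 0.725, 0.689, -0.001]
contact_force: [-0.7, -4.5, 4.7]
opening: 0.019
```

Call:
servo_tool(targets=[{"rx": 0, "ry": 0, "rz": 0, "x": 1, "y": 0, "z": 0, "hand": 1}, {"rx": 0, "ry": 0, "rz": 0, "x": 1, "y": 0, "z": 0, "hand": 1}])

```text
time_s: 17.3
tool_pos: [0.5924, -0.0654, 0.0823]
tcp_rot: [0.002, 0.725, 0.689, -0.001]
contact_force: [-1.9, -4.3, 5.4]
opening: 0.0187
```

Call:
servo_tool(targets=[{"rx": 0, "ry": 0, "rz": 0, "x": 1, "y": 0, "z": 0, "hand": 1}, {"rx": 0, "ry": 0, "rz": 0, "x": 1, "y": 0, "z": 0, "hand": 1}])

```text
time_s: 17.55
tool_pos: [0.5926, -0.0634, 0.0824]
tcp_rot: [0.002, 0.725, 0.689, -0.001]
contact_force: [-0.9, -3.9, 4.9]
opening: 0.0193
```

Call:
servo_tool(targets=[{"rx": 0, "ry": 0, "rz": 0, "x": 1, "y": -0.1, "z": 0, "hand": 1}, {"rx": 0, "ry": 0, "rz": 0, "x": 1, "y": 0, "z": 0, "hand": 1}])

```text
time_s: 17.8
tool_pos: [0.5926, -0.0614, 0.0824]
tcp_rot: [0.002, 0.725, 0.689, -0.001]
contact_force: [-0.7, -4.5, 5.2]
opening: 0.0189
```

Call:
servo_tool(targets=[{"rx": 0, "ry": 0, "rz": 0, "x": 1, "y": 0, "z": 0, "hand": 1}, {"rx": 0, "ry": 0, "rz": 0, "x": 1, "y": 0, "z": 0, "hand": 1}])

```text
time_s: 18.05
tool_pos: [0.5927, -0.0594, 0.0824]
tcp_rot: [0.002, 0.725, 0.689, -0.001]
contact_force: [-0.6, -4.6, 4.5]
opening: 0.0194
```

Call:
servo_tool(targets=[{"rx": 0, "ry": 0, "rz": 0, "x": 1, "y": 0, "z": 0, "hand": 1}, {"rx": 0, "ry": 0, "rz": 0, "x": 1, "y": 0, "z": 0, "hand": 1}])

```text
time_s: 18.3
tool_pos: [0.5928, -0.0574, 0.0824]
tcp_rot: [0.002, 0.725, 0.689, -0.001]
contact_force: [-0.5, -5.0, 5.2]
opening: 0.019
```

Call:
servo_tool(targets=[{"rx": 0, "ry": 0, "rz": 0, "x": 1, "y": -0.1, "z": 0, "hand": 1}, {"rx": 0, "ry": 0, "rz": 0, "x": 1, "y": 0, "z": 0, "hand": 1}])

```text
time_s: 18.55
tool_pos: [0.5929, -0.0554, 0.0824]
tcp_rot: [0.002, 0.725, 0.689, -0.001]
contact_force: [-0.3, -4.8, 4.1]
opening: 0.0188
```

Call:
servo_tool(targets=[{"rx": 0, "ry": 0, "rz": 0, "x": 1, "y": 0, "z": 0, "hand": 1}, {"rx": 0, "ry": 0, "rz": 0, "x": 1, "y": 0, "z": 0, "hand": 1}])

```text
time_s: 18.8
tool_pos: [0.5929, -0.0533, 0.0824]
tcp_rot: [0.002, 0.725, 0.689, -0.001]
contact_force: [0.5, -4.7, 5.4]
opening: 0.0193
```

Call:
servo_tool(targets=[{"rx": 0, "ry": 0, "rz": 0, "x": 1, "y": 0, "z": 0, "hand": 1}, {"rx": 0, "ry": 0, "rz": 0, "x": 1, "y": 0, "z": 0, "hand": 1}])

```text
time_s: 19.05
tool_pos: [0.593, -0.0513, 0.0824]
tcp_rot: [0.002, 0.725, 0.689, -0.001]
contact_force: [-0.2, -5.3, 5.2]
opening: 0.0191
```

Call:
servo_tool(targets=[{"rx": 0, "ry": 0, "rz": 0, "x": 1, "y": 0, "z": 0, "hand": 1}, {"rx": 0, "ry": 0, "rz": 0, "x": 1, "y": 0, "z": 0, "hand": 1}])

```text
time_s: 19.3
tool_pos: [0.5931, -0.0493, 0.0824]
tcp_rot: [0.002, 0.725, 0.689, -0.001]
contact_force: [-0.9, -4.9, 5.2]
opening: 0.0194
```

Call:
servo_tool(targets=[{"rx": 0, "ry": 0, "rz": 0, "x": 1, "y": 0, "z": 0, "hand": 1}, {"rx": 0, "ry": 0, "rz": 0, "x": 1, "y": 0, "z": 0, "hand": 1}])

```text
time_s: 19.55
tool_pos: [0.5933, -0.0474, 0.0824]
tcp_rot: [0.002, 0.725, 0.689, -0.001]
contact_force: [0.6, -4.4, 5.0]
opening: 0.019
```

Call:
servo_tool(targets=[{"rx": 0, "ry": 0, "rz": 0, "x": 1, "y": 0, "z": 0, "hand": 1}, {"rx": 0, "ry": 0, "rz": 0, "x": 1, "y": 0, "z": 0, "hand": 1}])

```text
time_s: 19.8
tool_pos: [0.5934, -0.0454, 0.0824]
tcp_rot: [0.002, 0.725, 0.689, -0.001]
contact_force: [-1.3, -4.7, 5.0]
opening: 0.0191
```

Call:
servo_tool(targets=[{"rx": 0, "ry": 0, "rz": 0, "x": 1, "y": 0, "z": 0, "hand": 1}, {"rx": 0, "ry": 0, "rz": 0, "x": 1, "y": 0, "z": 0, "hand": 1}])

```text
time_s: 20.05
tool_pos: [0.5934, -0.0433, 0.0824]
tcp_rot: [0.002, 0.725, 0.689, -0.001]
contact_force: [-0.8, -4.2, 6.1]
opening: 0.0191
```

Call:
servo_tool(targets=[{"rx": 0, "ry": 0, "rz": 0, "x": 1, "y": 0, "z": 0, "hand": 1}, {"rx": 0, "ry": 0, "rz": 0, "x": 1, "y": 0, "z": 0, "hand": 1}])

```text
time_s: 20.3
tool_pos: [0.5935, -0.0414, 0.0824]
tcp_rot: [0.002, 0.725, 0.689, -0.001]
contact_force: [-0.5, -5.5, 5.8]
opening: 0.0189
```

Call:
servo_tool(targets=[{"rx": 0, "ry": 0, "rz": 0, "x": 1, "y": -0.1, "z": 0, "hand": 1}, {"rx": 0, "ry": 0, "rz": 0, "x": 1, "y": 0, "z": 0, "hand": 1}])

```text
time_s: 20.55
tool_pos: [0.5936, -0.0393, 0.0824]
tcp_rot: [0.002, 0.725, 0.689, -0.001]
contact_force: [-0.5, -4.9, 5.9]
opening: 0.0191
```

Call:
servo_tool(targets=[{"rx": 0, "ry": 0, "rz": 0, "x": 1, "y": 0, "z": 0, "hand": 1}, {"rx": 0, "ry": 0, "rz": 0, "x": 1, "y": 0, "z": 0, "hand": 1}])

```text
time_s: 20.8
tool_pos: [0.5937, -0.0373, 0.0824]
tcp_rot: [0.002, 0.725, 0.689, -0.001]
contact_force: [-0.0, -5.2, 5.8]
opening: 0.0189
```

Call:
servo_tool(targets=[{"rx": 0, "ry": 0, "rz": 0, "x": 1, "y": 0, "z": 0, "hand": 1}, {"rx": 0, "ry": 0, "rz": 0, "x": 1, "y": 0, "z": 0, "hand": 1}])

```text
time_s: 21.05
tool_pos: [0.5938, -0.035, 0.0823]
tcp_rot: [0.002, 0.725, 0.689, -0.001]
contact_force: [0.2, -4.9, 5.7]
opening: 0.0189
```

Call:
servo_tool(targets=[{"rx": 0, "ry": 0, "rz": 0, "x": 1, "y": 0, "z": 0, "hand": 1}, {"rx": 0, "ry": 0, "rz": 0, "x": 1, "y": 0, "z": 0, "hand": 1}])

```text
time_s: 21.3
tool_pos: [0.5934, -0.0302, 0.0816]
tcp_rot: [-0.0, 0.724, 0.689, 0.0]
contact_force: [2.3, -1.5, 0.8]
opening: 0.0188
```

Call:
servo_tool(targets=[{"rx": 0, "ry": 0, "rz": 0, "x": 1, "y": 0, "z": 0, "hand": 1}, {"rx": 0, "ry": 0, "rz": 0, "x": 1, "y": 0, "z": 0, "hand": 1}])

```text
time_s: 21.55
tool_pos: [0.5933, -0.0279, 0.0815]
tcp_rot: [-0.0, 0.724, 0.69, 0.0]
contact_force: [1.0, -3.3, -0.0]
opening: 0.0188
```

The pin has dipped: z fell by 0.8 mm and Fz is about 0. I'll stop feeding along and press down gently.

Call:
servo_tool(targets=[{"rx": 0, "ry": 0, "rz": 0, "x": 0, "y": 0, "z": 0.5, "hand": 1}])

```text
time_s: 21.68
tool_pos: [0.5934, -0.028, 0.0813]
tcp_rot: [-0.0, 0.724, 0.69, 0.0]
contact_force: [1.0, -1.8, 1.4]
opening: 0.0191
```

Call:
servo_tool(targets=[{"rx": 0, "ry": 0, "rz": 0, "x": 0, "y": 0, "z": 0.5, "hand": 1}])

```text
time_s: 21.8
tool_pos: [0.5935, -0.028, 0.081]
tcp_rot: [-0.0, 0.724, 0.69, 0.0]
contact_force: [1.4, -1.1, 3.0]
opening: 0.019
```

```bash
python3 go.py
```

```text
t 21.8 pos [ 0.5935 -0.028   0.081 ] xang 87.21 zax [ 2.e-04  2.e-04 -1.e+00] F [ 1.39 -1.07  3.  ] M [-0.41 -0.35 -0.04] open 0.019 q [ 0.68  0.44 -0.83  1.73  0.35  1.13  1.26]
```

Call:
servo_tool(targets=[{"rx": 0, "ry": 0, "rz": 0, "x": -0.7, "y": 0.3, "z": 0, "hand": 1}])

```text
time_s: 21.92
tool_pos: [0.5936, -0.0283, 0.081]
tcp_rot: [-0.0, 0.724, 0.69, 0.0]
contact_force: [0.3, -0.6, 1.5]
opening: 0.0189
```

Call:
servo_tool(targets=[{"rx": 0, "ry": 0, "rz": 0, "x": -0.5, "y": 0.2, "z": 0.3, "hand": 1}])

```text
time_s: 22.05
tool_pos: [0.5934, -0.0289, 0.0803]
tcp_rot: [-0.001, 0.724, 0.69, -0.0]
contact_force: [0.1, -1.3, -1.0]
opening: 0.0192
```

```bash
python3 go.py
```

```text
t 22.05 pos [ 0.5934 -0.0289  0.0803] xang 87.22 zax [-7.e-04  7.e-04 -1.e+00] F [ 0.12 -1.26 -1.01] M [-0.07 -0.22  0.03] open 0.0192 q [ 0.68  0.44 -0.83  1.73  0.35  1.13  1.26]
```

Call:
servo_tool(targets=[{"rx": 0, "ry": 0, "rz": 0, "x": 0, "y": 0, "z": 0.7, "hand": 1}])

```text
time_s: 22.18
tool_pos: [0.5932, -0.0292, 0.0793]
tcp_rot: [-0.001, 0.724, 0.69, -0.0]
contact_force: [-0.1, -0.4, -0.3]
opening: 0.019
```

Call:
servo_tool(targets=[{"rx": 0, "ry": 0, "rz": 0, "x": 0, "y": 0, "z": 0.7, "hand": 1}])

```text
time_s: 22.3
tool_pos: [0.5933, -0.0292, 0.0787]
tcp_rot: [-0.0, 0.724, 0.69, -0.0]
contact_force: [-0.1, -1.1, -1.0]
opening: 0.0189
```

```bash
python3 go.py
```

```text
t 22.3 pos [ 0.5933 -0.0292  0.0787] xang 87.21 zax [-1.e-03  3.e-04 -1.e+00] F [-0.12 -1.08 -0.97] M [-0.04 -0.15  0.  ] open 0.0189 q [ 0.68  0.44 -0.83  1.74  0.36  1.12  1.26]
```

Call:
servo_tool(targets=[{"rx": 0, "ry": 0, "rz": 0, "x": 0, "y": 0, "z": 1.2, "hand": 1}, {"rx": 0, "ry": 0, "rz": 0, "x": 0, "y": 0, "z": 1.2, "hand": 1}])

```text
time_s: 22.55
tool_pos: [0.5935, -0.0293, 0.0764]
tcp_rot: [-0.0, 0.724, 0.69, -0.0]
contact_force: [-0.0, -0.5, -1.2]
opening: 0.0185
```

Call:
servo_tool(targets=[{"rx": 0, "ry": 0, "rz": 0, "x": 0, "y": 0, "z": 1.2, "hand": 1}, {"rx": 0, "ry": 0, "rz": 0, "x": 0, "y": 0, "z": 1.2, "hand": 1}])

```text
time_s: 22.8
tool_pos: [0.5937, -0.0294, 0.0742]
tcp_rot: [-0.0, 0.724, 0.69, -0.0]
contact_force: [-0.3, -1.1, -0.5]
opening: 0.019
```

Call:
servo_tool(targets=[{"rx": 0, "ry": 0, "rz": 0, "x": 0, "y": 0, "z": 1.2, "hand": 1}, {"rx": 0, "ry": 0, "rz": 0, "x": 0, "y": 0, "z": 1.2, "hand": 1}])

```text
time_s: 23.05
tool_pos: [0.5938, -0.0295, 0.0718]
tcp_rot: [0.0, 0.724, 0.69, -0.0]
contact_force: [-0.4, -0.4, 0.5]
opening: 0.019
```

Call:
servo_tool(targets=[{"rx": 0, "ry": 0, "rz": 0, "x": 0, "y": 0, "z": 1.2, "hand": 1}, {"rx": 0, "ry": 0, "rz": 0, "x": 0, "y": 0, "z": 1.2, "hand": 1}])

```text
time_s: 23.3
tool_pos: [0.5938, -0.0295, 0.0695]
tcp_rot: [0.0, 0.724, 0.69, -0.0]
contact_force: [0.2, 0.9, -0.3]
opening: 0.0189
```

```bash
python3 go.py
```

```text
t 23.3 pos [ 0.5938 -0.0295  0.0695] xang 87.2 zax [ 0.e+00 -1.e-04 -1.e+00] F [ 0.23  0.94 -0.27] M [ 0.09 -0.11 -0.  ] open 0.0189 q [ 0.68  0.45 -0.82  1.74  0.37  1.11  1.26]
```

Call:
servo_tool(targets=[{"rx": 0, "ry": 0, "rz": 0, "x": 0, "y": 0, "z": 1.2, "hand": 1}, {"rx": 0, "ry": 0, "rz": 0, "x": 0, "y": 0, "z": 1.2, "hand": 1}])

```text
time_s: 23.55
tool_pos: [0.5938, -0.0295, 0.0671]
tcp_rot: [0.0, 0.724, 0.69, -0.0]
contact_force: [-0.4, 0.3, -0.3]
opening: 0.0191
```

Call:
servo_tool(targets=[{"rx": 0, "ry": 0, "rz": 0, "x": 0, "y": 0, "z": 0.7, "hand": 1}, {"rx": 0, "ry": 0, "rz": 0, "x": 0, "y": 0, "z": 0.7, "hand": 1}])

```text
time_s: 23.8
tool_pos: [0.5938, -0.0295, 0.0657]
tcp_rot: [0.0, 0.724, 0.69, -0.0]
contact_force: [0.6, -0.3, -0.2]
opening: 0.0188
```

Call:
servo_tool(targets=[{"rx": 0, "ry": 0, "rz": 0, "x": 0, "y": 0, "z": 0.5, "hand": 1}])

```text
time_s: 23.92
tool_pos: [0.5938, -0.0295, 0.0652]
tcp_rot: [0.0, 0.724, 0.69, -0.0]
contact_force: [0.1, 0.2, -0.8]
opening: 0.0192
```

Call:
servo_tool(targets=[{"rx": 0, "ry": 0, "rz": 0, "x": 0, "y": 0, "z": 0.4, "hand": 1}])

```text
time_s: 24.05
tool_pos: [0.5938, -0.0295, 0.065]
tcp_rot: [0.0, 0.724, 0.69, -0.0]
contact_force: [-0.5, 0.0, 2.2]
opening: 0.019
```

```bash
python3 go.py
```

```text
t 24.05 pos [ 0.5938 -0.0295  0.065 ] xang 87.2 zax [ 0.e+00 -2.e-04 -1.e+00] F [-0.46  0.01  2.23] M [0.08 0.05 0.03] open 0.019 q [ 0.67  0.46 -0.82  1.75  0.37  1.1   1.25]
```

The flange is seated (TCP z 0.0650, 0.0649 expected). Releasing with a modest opening, clear of the stop face, then rising.

Call:
servo_tool(targets=[{"rx": 0, "ry": 0, "rz": 0, "x": 0, "y": 0, "z": -0.2, "hand": 0.65}, {"rx": 0, "ry": 0, "rz": 0, "x": 0, "y": 0, "z": 0, "hand": 0.55}, {"rx": 0, "ry": 0, "rz": 0, "x": 0, "y": 0, "z": 0, "hand": 0.5}, {"rx": 0, "ry": 0, "rz": 0, "x": 0, "y": 0, "z": 0, "hand": 0.5}])

```text
time_s: 24.55
tool_pos: [0.5938, -0.0295, 0.065]
tcp_rot: [0.0, 0.724, 0.69, -0.0]
contact_force: [-0.0, -0.2, 0.1]
opening: 0.0418
```

```bash
python3 go.py
```

```text
t 24.55 pos [ 0.5938 -0.0295  0.065 ] xang 87.2 zax [ 0.e+00 -1.e-04 -1.e+00] F [-0.04 -0.22  0.14] M [ 0.16 -0.13 -0.01] open 0.0418 q [ 0.67  0.46 -0.82  1.75  0.37  1.1   1.25]
```

Call:
servo_tool(targets=[{"rx": 0, "ry": 0, "rz": 0, "x": 0, "y": 0, "z": -5, "hand": 0.5}, {"rx": 0, "ry": 0, "rz": 0, "x": 0, "y": 0, "z": -10, "hand": 0.5}, {"rx": 0, "ry": 0, "rz": 0, "x": 0, "y": 0, "z": -20, "hand": 0.5}, {"rx": 0, "ry": 0, "rz": 0, "x": 0, "y": 0, "z": -25, "hand": 0.5}, {"rx": 0, "ry": 0, "rz": 0, "x": 0, "y": 0, "z": -30, "hand": 0.5}, {"rx": 0, "ry": 0, "rz": 0, "x": 0, "y": 0, "z": -30, "hand": 0.5}, {"rx": 0, "ry": 0, "rz": 0, "x": 0, "y": 0, "z": -30, "hand": 0.5}, {"rx": 0, "ry": 0, "rz": 0, "x": 0, "y": -40, "z": 0, "hand": 0.5}, {"rx": 0, "ry": 0, "rz": 0, "x": 0, "y": -40, "z": 0, "hand": 0.5}, {"rx": 0, "ry": 0, "rz": 0, "x": 0, "y": -20, "z": 0, "hand": 0.5}, {"rx": 0, "ry": 0, "rz": 0, "x": 0, "y": 0, "z": 0, "hand": 0.5}])

```text
time_s: 25.92
tool_pos: [0.4935, -0.0247, 0.2165]
tcp_rot: [0.002, 0.724, 0.689, -0.001]
contact_force: [-0.4, -0.1, -0.1]
opening: 0.0438
```

```bash
python3 go.py; python3 shot.py 8 180 140 260 140 120 120;  python3 - <<'E'
from h import *
c=load("scene8.npz");P=cloud(c);cv2.imwrite("pics/s8.png",c["img"])
m=(np.hypot(P[...,0]-.593,P[...,1]+.03)<.03)&(P[...,2]>.088); q=P[m]; print(m.sum(),np.median(q,0),np.percentile(q[:,2],95))
E
```

```text
t 25.93 pos [ 0.4935 -0.0247  0.2165] xang 87.18 zax [ 0.0017 -0.0035 -1.    ] F [-0.41 -0.11 -0.08] M [ 0.07 -0.14 -0.01] open 0.0438 q [ 0.91  0.03 -0.92  1.81  0.03  1.31  1.5 ]
70 [ 0.59438712 -0.02536244  0.09654781] 0.09878105897854746
```

View pics/p8.png

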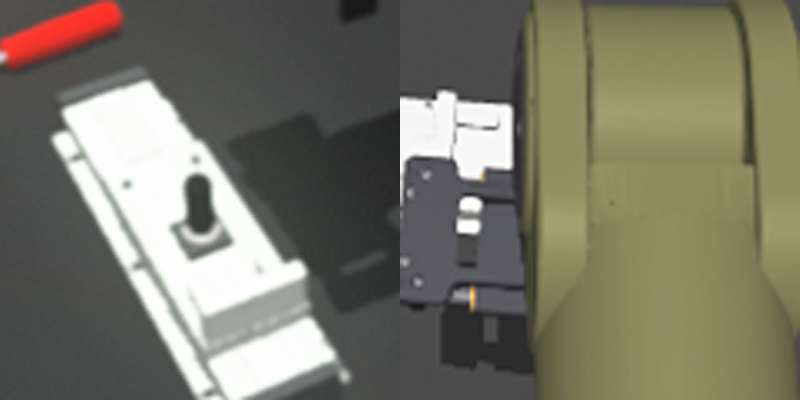

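View pics/s8.png

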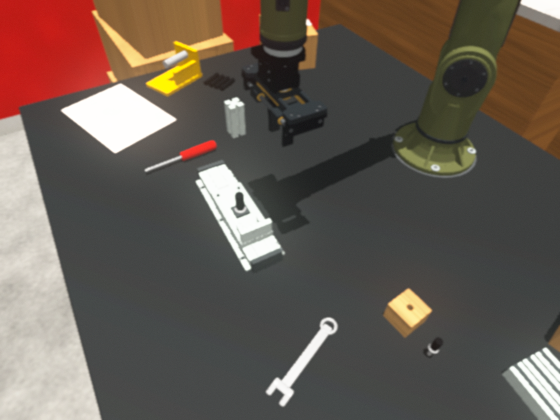

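The picture shows the pin home: handle at scene px (240,202), flange on the dark bush, and the handle top at 0.0988 m against 0.0985 expected. The block (408,310), the profile (235,118), the screwdriver (185,155) and the spanner (305,360) stand where they did. Handing in.

```bash
python3 -c "
from workcell import bot
print(bot.finish_job())"
```

```text
the job is handed in; nothing more can be done
None
```

The pin is fully home in the blind hole with its flange down on the bush. The gripper has let go and withdrawn, and I handed the job in at about 26 s.

- **What I did:** I took the larger pin from the wooden block and put it down through the bush without touching its sides noticeably. I then led the sled about 60 mm towards +y with roughly 5 N on the strip. When the pin dipped, I backed it off about 1 mm and lowered it until the flange seated. The highest force I read on the pin while sliding and searching was about 8 N, well under 25 N. I only read forces at the end of each move, so a brief higher peak would not show.
- **Last checks:** The tool stopped at 65.0 mm height, against 64.9 mm expected with the pin home. The camera put the handle's top at 98.8 mm, against 98.5 mm expected. In the last picture the pin stands upright on the bush, and the block, profile, screwdriver, spanner and small pin are where they were.
- **What disagreed:** The two cameras differed by about 2 mm on where the bush was. I settled this by comparing it with the pin's own tip in the scene camera. In the final pictures the arm hid the pin from the top camera, so the visual check comes from the scene camera alone.

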